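# Take a washed loose-bottomed tin apart to dry

## Robot

A 7-joint arm with a two-finger parallel gripper is mounted at the origin on a cart in front of the work surface, level with it; the furniture and walls round the work are solid. World frame = base frame: x ahead of the robot, y to its left, z up, the work surface at z = 0. Lengths are in mm, angles in degrees, forces in N, time in s.
With the tool pointing down it reaches from about 425 to 925 mm from the base axis. Payload 6.8 kg.
Tool frame: the origin (TCP) lies at the very end of the fingers, on their centre line; the grasp point (between the pads) lies 19 mm behind it; x points along the fingers, y is the direction in which the jaws open and shut, and the axes are right-handed (so a half turn about x gives the same grasp; the last joint's range is limited). The gripper opens to 88 mm and grips with 3 to 60 N. Pads are 20 mm wide; open, the fingers measure 115 mm over their backs; the gripper's body (75 mm by 178 mm) begins 61 mm behind the grasp point.
Start: joints at [67.603, 27.33, 1.283, 89.118, -0.659, 63.558, -4.761], TCP at [188.365, -648.203, 184.064] pointing down, gripper open.
Joint ranges: [-169.35, 169.35], [-19.33, 120.38], [-80.79, 83.38], [13.8, 139.57], [-78.32, 258.32], [9.67, 109.79], [-169.56, 169.56]. Speed limits (degrees/s): [136.94, 136.94, 180, 180, 180, 180, 180].

## Interface

Orientations are given as [roll, pitch, yaw] about the fixed x, y, z axes, in that order (R = Rz(yaw) Ry(pitch) Rx(roll)).
In Python, from cell import bot gives the robot as it stands.
- The arm moves only by the tool send_rows, never from a script. Its argument "deltas" is a list that holds one entry, the list of rows, each a list of 5 numbers: the shift along the tool's x, y, z in units of 40 mm (1.0 is 40 mm), then the turn about the tool's x in units of 6 degrees (1.0 is 6 degrees), then the opening, from 0 (shut) to 1 (fully open). A call has exactly 5 rows; each row is the pose to reach, as a shift and turn from the pose commanded when the call began, along the tool's axes at that moment; what a row does not reach only later rows make up. A row lasts 1/10 s, in which the tool goes at most 50 mm and 8.59 degrees, less where a joint would pass 70% of its speed; a pose out of reach is approached as far as the arm can. A call with a gripper value outside its range is refused whole. The fingers move at their own pace and stop on an object; "force" is the grip in N (left out, the last holds). Time passes only in rows, so rows that repeat a pose let the fingers close, or fill a call up. It gives the time, the measured TCP pose, the force and the opening at its end, in the units of the state.
- bot.read_state(): the state, without advancing time (a new reading comes with each control period).
- bot.camera(name): name is "scene" or "top" or "wrist"; returns (picture, depth): 384x512x3 uint8, red, green, blue; 384x512 float32, mm along the optical axis (not along the pixel's ray), 0 where there is no reading.
- bot.camera_info(name): a dict with "fx", "fy", "cx", "cy" (pixels), "world_from_camera" (4x4, takes a point from camera to world coordinates). Camera axes: x right, y down, z forward; pixel columns grow to the right and rows downward; lengths in mm; the calibration is good to about 2 mm. A picture is of the moment at which its call begins: read the wrist's pose just before it. camera_info takes no time and is no camera call; for the wrist camera it gives the pose at the moment of the call.
- bot.job_done(): hands the job in, once; it reports no verdict.
Trained networks look in the newest picture that a camera, given by its name, has taken for a name from the list of things; names that differ only in an ending like _2 or _b are one class to them, and where a whole thing is asked for, a point or a joint stands for the part that bears it (a point fixed in the world has none). Each returns a list of dicts, best first, with "confidence" (0 to 1); they miss things now and then, are a little off and sometimes report something else, mostly with a low value. They report only what shows in the picture. A call takes as long as a camera call. They do not tell look-alikes from the thing itself.
- bot.search_frame(query, camera): "xy" ([column, row] in pixels, amid what is visible of it).
The state is a dict: "t": time; "joint_positions": joint angles; "qd": joint speeds; "effort": joint torques, N m; "position": TCP position; "eef_rot": TCP orientation; "wrist_force": force on the tool from outside, world axes, zero at the start; "torque": the same for the moment, N m; "finger_gap": opening from 0.0 (shut) to 1.0 (fully open).
Only numpy, scipy, OpenCV 4.12 (cv2) and the standard library are available. Lean on these libraries where they do the work, as an engineer would, in place of code of your own. Each camera call takes 0.05 s, during which the arm holds its last target.

## Task

The small oblong loose-bottomed tin has been washed and must come apart so that no water stays in its seam. Stand the two small glasses close side by side and lower the tin over the pair, so that they push its base up out of the ring and the ring drops round them to stand flat on the worktop; then lift the base off the glasses and lay it, right way up, back in the drying rack, flat across both slanted rails and squarely in the middle. Leave the ring standing round the two upright glasses, and do not knock or push the other things.

Things in the scene. Friction and masses are not known exactly. Their poses are not given: they have to be found in the camera images.
- ring_centre (a point): Ring of the tin (mm): fluted steel, 67 wide (x) by 163 long (y) by 30 high (z up), inside 61 by 157, 0.16 kg; this is its centre, 15 above its underside. A lip at its lower edge, 2 thick, turns 4 inward (clear opening 53 by 149) and carries the loose base. It starts in the rack, its y axis level across both rails, its +x side 30 degrees up. Gripped across its width.
- base_centre (a point): Loose base of the tin: flat steel plate (mm), 58 wide (x) by 154 long (y) by 6 thick (z up, face with a pressed panel), 0.14 kg; this is its centre. It starts inside the ring on the lip, 2 above the ring's underside, 1.5 play each side, where it cannot be gripped. Freed, it is gripped across its width. Resting on the two glasses its centre is 62 above the worktop.
- glass_a_centre (a point): One of two alike small clear glasses, open side up: round, 59 mm high, 46 across at the rim, tapering to 38 at the foot, 0.07 kg. This point is on its axis, half-way up (29.5 above its foot). It stands on the worktop in front of the right end of the sink, with clear worktop to its right (world -y) for the second one and the tin.
- glass_b_centre (a point): The second small glass, like the first: 59 mm high, 46 across at the rim, 38 at the foot, 0.07 kg. This point is on its axis, half-way up (29.5 above its foot). It stands on the strip of worktop in front of the sink, on the left, between the pepper mill and the salt shaker.
- rack: Drying rack, fixed: grey drip tray 130 mm (x) by 140 (y) with two slanted wire rails 6.4 thick, 100 apart (at its y = +50 and -50), which slope up at 30 degrees towards its +x. Between the rails it is open down to the tray's floor (3 above the worktop) two cross wires (top 13 above the worktop) and one (top 48) joining its back legs. Origin: centre of the tray's underside.
- rack_seat (a point): Point of the rack midway between the rails, level with their upper edges, 72.8 mm above the worktop; axes as the rack's (x level to the high side, y across the rails). Things laid across the rails have their underside on the 30 degree plane through it. Along the slope the rails run 53 up from it; 37 down the slope each has an upturned wire stop, 20 tall.
- pepper_mill_centre (a point): Wooden pepper mill, 58 mm across, 170 high, on one side of the second glass; loose, to be left alone. This point is on its axis, half-way up.
- salt_shaker_centre (a point): Glass salt shaker with a metal top, 44 mm across, 90 high, on the other side of the second glass; loose, to be left alone. This point is on its axis, half-way up.
- tomato_tin_centre (a point): A closed food tin, 57 mm across and 72 mm high, standing to the right of the rack; loose, to be left alone. This point is its centre.
- pinch_bowl_centre (a point): A small white bowl, 101 mm across and 46 mm high, near the front edge of the worktop; loose, to be left alone. This point is on its axis, half-way up.
Not all that is in view belongs to the job. What is shaped like the part that bears glass_a_centre but green is not meant.

How it is judged:
By the outcome, as a careful person would: the job done as asked, in the order asked, and still so for the second after the job is handed in, with the robot touching nothing.
It also fails if it takes over 69 s, if anything falls off the work surface, if the arm or the gripper's body presses on something with over 40 N, if the wrist force passes 120 N, or if a joint passes its speed limit or range.

## Working session

There is one attempt and no reset: what is moved stays moved. The work goes in short steps, Python scripts to look and compute and a tool call to move; the robot and the scene stay as the last step left them, time stands still between calls to the robot, and variables do not carry over. Pictures are saved under pics/ and viewed, and the job is handed in when it is done.

Besides the shell and the picture viewer there is one more tool, called after ">>>" by a JSON object that holds its "method" and its "body", one argument or row to a line. send_rows: Moves the arm, as the interface text tells. Its arguments: {"type":"object","properties":{"deltas":{"type":"array"},"force":{"type":"number"}},"required":["deltas"]}

```bash
ls; mkdir -p pics; cat > h.py <<'E'
from cell import bot
import numpy as np, cv2
def snap(name,fn=None):
    p,d=bot.camera(name); ci=bot.camera_info(name)
    if fn: cv2.imwrite('pics/'+fn+'.png',cv2.cvtColor(p,cv2.COLOR_RGB2BGR))
    np.savez('/tmp/'+(fn or name)+'.npz',p=p,d=d,T=np.array(ci['world_from_camera']),K=np.array([ci['fx'],ci['fy'],ci['cx'],ci['cy']]))
    return p,d,ci
def load(fn):
    z=np.load('/tmp/'+fn+'.npz'); return z['p'],z['d'],z['T'],z['K']
def cloud(d,T,K):
    v,u=np.mgrid[:d.shape[0],:d.shape[1]]
    c=np.stack([(u-K[2])/K[0]*d,(v-K[3])/K[1]*d,d,np.ones_like(d)],-1)
    w=c@np.array(T).T
    w=w[...,:3]; w[d<=0]=np.nan
    return w
def ray_z(u,v,z,T,K):
    r=T[:3,:3]@np.array([(u-K[2])/K[0],(v-K[3])/K[1],1]); o=T[:3,3]
    return o+r*(z-o[2])/r[2]
E
python3 - <<'E'
from h import *
for c in ['scene','top']:
    snap(c,c+'0')
    p,d,T,K=load(c+'0'); print(c,T[:3,3],T[:3,2],K)
    for q in ['ring_centre','base_centre','glass_a_centre','rack','rack_seat','pepper_mill_centre','salt_shaker_centre','tomato_tin_centre','pinch_bowl_centre']:
        print(q,[(np.round(r['xy']).tolist(),round(r['confidence'],2)) for r in bot.search_frame(q,c)])
s=bot.read_state();print(s['t'],s['position'],s['eef_rot'],s['finger_gap'])
E
```

```text
pics
scene [-335.36241447  831.10091411  774.31959322] [ 0.57593511 -0.65534008 -0.48870044] [453.25379888 453.25379888 256.67415703 192.88028236]
ring_centre []
base_centre [([286.0, 157.0], 0.7)]
glass_a_centre [([315.0, 185.0], 0.76), ([267.0, 203.0], 0.67), ([201.0, 237.0], 0.21)]
rack [([282.0, 177.0], 0.77)]
rack_seat []
pepper_mill_centre [([170.0, 238.0], 0.73), ([341.0, 177.0], 0.16)]
salt_shaker_centre [([231.0, 223.0], 0.78)]
tomato_tin_centre [([315.0, 154.0], 0.77), ([200.0, 239.0], 0.69), ([229.0, 220.0], 0.65)]
pinch_bowl_centre [([340.0, 178.0], 0.85)]
top [ 417.32575615 -107.97809737 1483.21643158] [ 0.04914054  0.01825083 -0.99862511] [395.98380828 395.98380828 257.9864597  186.69100157]
ring_centre [([338.0, 156.0], 0.71)]
base_centre [([273.0, 192.0], 0.6), ([333.0, 160.0], 0.57)]
glass_a_centre [([326.0, 201.0], 0.63), ([274.0, 191.0], 0.56)]
rack [([334.0, 150.0], 0.81)]
rack_seat [([334.0, 147.0], 0.55), ([198.0, 192.0], 0.48), ([227.0, 193.0], 0.26)]
pepper_mill_centre [([171.0, 187.0], 0.59)]
salt_shaker_centre []
tomato_tin_centre [([377.0, 164.0], 0.75)]
pinch_bowl_centre [([362.0, 210.0], 0.61)]
1.0 [ 188.36647584 -648.17809517  184.02893439] [-75.49470282  89.99750828 120.70902815] 0.9972092542753791
```

```bash
python3 - <<'E'
import cv2
a=cv2.imread('pics/scene0.png');cv2.imwrite('pics/scene0c.png',cv2.resize(a[110:290,130:390],None,fx=3,fy=3,interpolation=cv2.INTER_CUBIC))
a=cv2.imread('pics/top0.png');cv2.imwrite('pics/top0c.png',cv2.resize(a[90:260,140:400],None,fx=3,fy=3,interpolation=cv2.INTER_CUBIC))
E
```

```text
(no output)
```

View pics/scene0c.png

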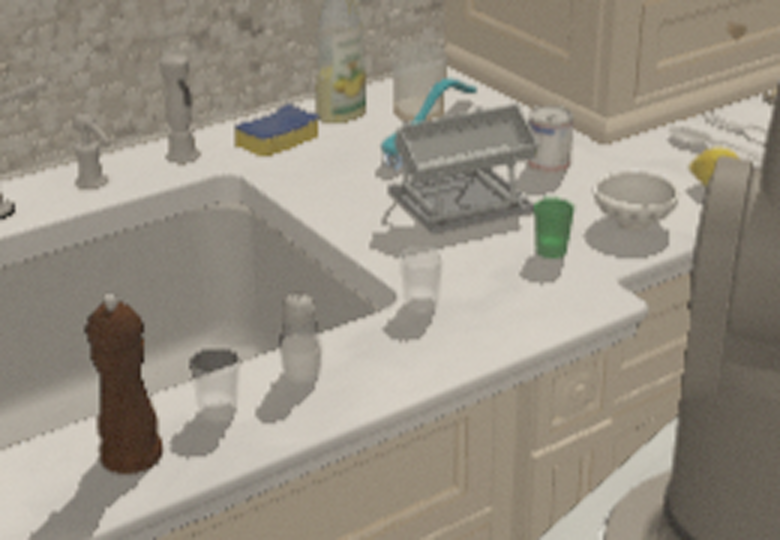

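View pics/top0c.png

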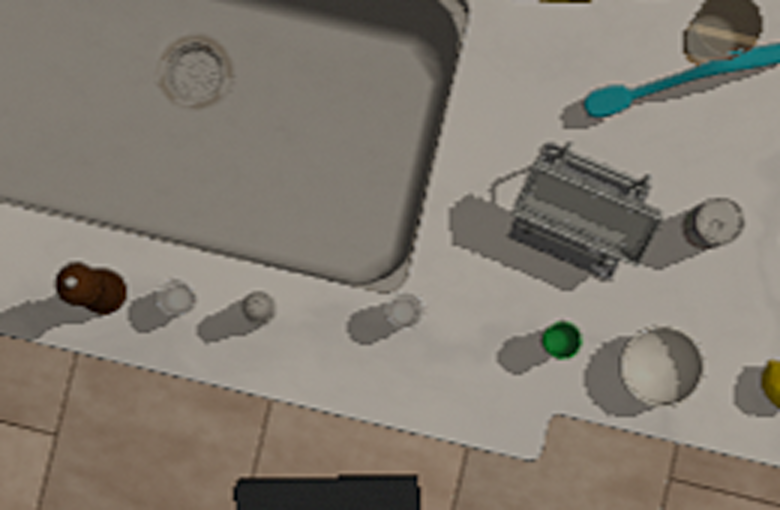

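View pics/top0.png

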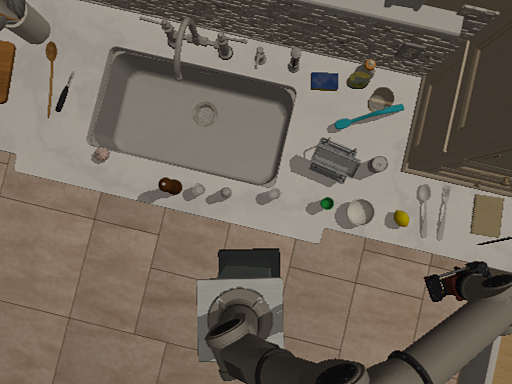

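```bash
cat >> h.py <<'E'
from scipy.spatial.transform import Rotation as Rot
def toolR(s): return Rot.from_euler('xyz',s['eef_rot'],degrees=True).as_matrix()
def plan(target,phi=None,s=None):
    """target world TCP xyz; phi = world heading (deg) of tool y axis (mod 180). prints tool-unit shift and turn"""
    s=s or bot.read_state(); R=toolR(s); d=R.T@(np.array(target)-np.array(s['position']))/40
    t=0
    h=np.degrees(np.arctan2(R[1,1],R[0,1]))
    if phi is not None:
        dh=(phi-h+90)%180-90
        t=-dh/6   # tool x points down
    print('pos',np.round(s['position'],1),'heading',round(h,2),'gap',round(s['finger_gap']*88,1),'t',round(s['t'],2),'F',np.round(s['wrist_force'],1),'-> shift',np.round(d,3),'turn',round(t,3),'j7',round(s['joint_positions'][6],1))
    return d,t
E
python3 - <<'E'
from h import *
s=bot.read_state();print(np.round(toolR(s),3))
for c in ['top0','scene0']:
    p,d,T,K=load(c); W=cloud(d,T,K)
    if c=='top0': pts=dict(A=(275,194),B=(198,189),salt=(226,192),mill=(165,185),mill2=(174,187),green=(327,203),bowl=(360,212),can=(378,163),rack=(334,155),table=(300,200),table2=(240,195))
    else: pts=dict(A=(270,200),B=(202,235),salt=(230,215),green=(314,180),table=(300,215))
    for k,(u,v) in pts.items(): print(c,k,np.round(W[v,u],0), 'z0',np.round(ray_z(u,v,0,T,K),0)[:2])
E
```

```text
[[-0.     0.279 -0.96 ]
 [ 0.    -0.96  -0.279]
 [-1.    -0.     0.   ]]
top0 A [ 461. -144.   11.] z0 [ 461. -144.]
top0 B [487. 142.  16.] z0 [488. 145.]
top0 salt [470.  31.  89.] z0 [474.  40.]
top0 mill [497. 228. 161.] z0 [507. 269.]
top0 mill2 [494. 218.  75.] z0 [498. 235.]
top0 green [ 422. -335.   13.] z0 [ 422. -337.]
top0 bowl [ 386. -455.   14.] z0 [ 385. -458.]
top0 can [ 560. -513.   67.] z0 [ 566. -532.]
top0 rack [ 591. -354.   84.] z0 [ 601. -369.]
top0 table [ 436. -237.   -4.] z0 [ 436. -236.]
top0 table2 [461. -13.   4.] z0 [461. -13.]
scene0 A [ 450. -126.   55.] z0 [ 510. -199.]
scene0 B [469. 149.  58.] z0 [534.  93.]
scene0 salt [458.  47.  79.] z0 [548. -42.]
scene0 green [ 434. -347.   42.] z0 [ 479. -415.]
scene0 table [ 376. -187.   -1.] z0 [ 375. -186.]
```

```bash
python3 - <<'E'
from h import *
s=bot.read_state();R=toolR(s);ci=bot.camera_info('wrist');T=np.array(ci['world_from_camera'])
print('cam in tool',np.round(R.T@(T[:3,3]-s['position']),1),'\n',np.round(R.T@T[:3,:3],3),ci['fx'])
p,d,T,K=load('top0')
for u,v in [(155,204),(310,240),(140,201),(320,243),(325,230)]: print(np.round(ray_z(u,v,0,T,K),0))
plan([430,-60,300],-4); plan([530,-250,300],-4)
E
```

```text
cam in tool [-200.1   -1.   -66.4] 
 [[ 0.    -0.242  0.97 ]
 [ 1.    -0.001 -0.   ]
 [ 0.001  0.97   0.242]] 292.03706512338965
[436. 308.   0.]
[ 287. -269.    0.]
[449. 365.   0.]
[ 275. -305.    0.]
[ 322. -326.    0.]
pos [ 188.4 -648.2  184. ] heading -73.8 gap 87.8 t 1.0 F [-0.3  0.3  0.3] -> shift [ -2.899 -12.435  -9.904] turn -11.633 j7 -4.8
pos [ 188.4 -648.2  184. ] heading -73.8 gap 87.8 t 1.0 F [-0.3  0.3  0.3] -> shift [ -2.899  -7.176 -10.979] turn -11.633 j7 -4.8
```

>>> {"method": "send_rows", "body": {
  "deltas": [
    [[-2.4, -14, -11.66, -9.88, 1], [-2.4, -14, -11.66, -9.88, 1], [-2.4, -14, -11.66, -9.88, 1], [-2.4, -14, -11.66, -9.88, 1], [-2.4, -14, -11.66, -9.88, 1]]
  ]
}}

```text
t: 1.5
position: [288.1, -419.2, 217.2]
eef_rot: [48.7, 90.0, -71.8]
wrist_force: [0.4, 0.4, 0.9]
finger_gap: 0.997
```

```bash
python3 -c "
from h import *
plan([480,20,280],-14.5)"
```

```text
pos [ 288.1 -419.2  217.2] heading -30.48 gap 87.8 t 1.5 F [0.4 0.4 0.9] -> shift [ -1.577  -1.434 -11.897] turn -2.663 j7 15.5
```

>>> {"method": "send_rows", "body": {
  "deltas": [
    [[-1.5, -1.4, -11.9, -2.65, 1], [-1.5, -1.4, -11.9, -2.65, 1], [-1.5, -1.4, -11.9, -2.65, 1], [-1.5, -1.4, -11.9, -2.65, 1], [-1.5, -1.4, -11.9, -2.65, 1]]
  ]
}}

```text
t: 2.0
position: [389.4, -192.8, 248.4]
eef_rot: [55.6, 89.9, -49.3]
wrist_force: [0.7, -0.9, -0.8]
finger_gap: 1.002
```

```bash
python3 -c "
from h import *
plan([480,20,280],-14.5)"
```

```text
pos [ 389.4 -192.8  248.4] heading -14.95 gap 88.2 t 2.0 F [ 0.7 -0.9 -0.8] -> shift [-0.793  0.818 -5.725] turn -0.074 j7 2.4
```

>>> {"method": "send_rows", "body": {
  "deltas": [
    [[-0.8, 0.8, -5.7, 0, 1], [-0.8, 0.8, -5.7, 0, 1], [-0.8, 0.8, -5.7, 0, 1], [-0.8, 0.8, -5.7, 0, 1], [-0.8, 0.8, -5.7, 0, 1]]
  ]
}}

```text
t: 2.5
position: [479.5, 21.2, 280.8]
eef_rot: [125.0, 89.9, 20.3]
wrist_force: [0.3, -0.3, 1.0]
finger_gap: 1.002
```

```bash
python3 -c "
from h import *
plan([480,20,280],-14.5)
snap('wrist','w1')
for q in ['glass_a_centre','ring_centre','rack']: print(q,[(np.round(r['xy']).tolist(),round(r['confidence'],2)) for r in bot.search_frame(q,'wrist')])
"
```

```text
pos [479.5  21.2 280.8] heading -14.74 gap 88.2 t 2.5 F [ 0.3 -0.3  1. ] -> shift [0.021 0.02  0.027] turn -0.04 j7 -29.0
glass_a_centre [([266.0, 255.0], 0.61)]
ring_centre [([364.0, 322.0], 0.44)]
rack [([338.0, 315.0], 0.58)]
```

View pics/w1.png

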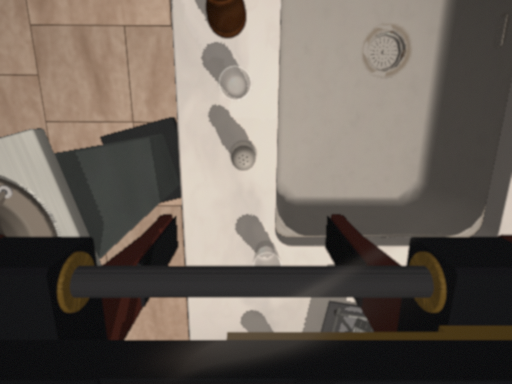

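```bash
python3 -c "
import cv2
a=cv2.imread('pics/w1.png');cv2.imwrite('pics/w1c.png',cv2.resize(a[0:290,180:310],None,fx=2,fy=2,interpolation=cv2.INTER_CUBIC))
cv2.imwrite('pics/w1d.png',cv2.resize(a[50:180,190:280],None,fx=6,fy=4.6,interpolation=cv2.INTER_CUBIC))
from h import *
p,d,T,K=load('w1');W=cloud(d,T,K)
# rim depth points near z 50-62
m=(W[...,2]>50)&(W[...,2]<64);v,u=np.nonzero(m)
s=(v>50)&(v<110)&(u>200)&(u<270);print(s.sum(),np.nanmean(W[v[s],u[s]],0))
"
```

```text
285 [487.74736816 143.97412856  58.19237829]
```

View pics/w1d.png

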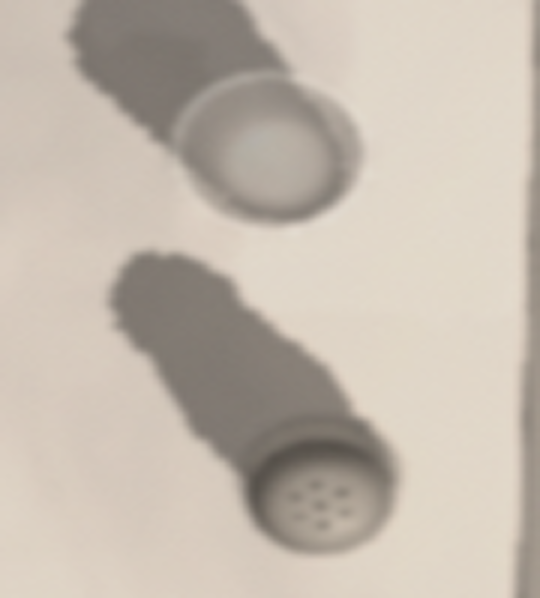

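```bash
cat >> h.py <<'E'
from scipy.optimize import least_squares
def rimfit(W,c0,zlo=48,zhi=64,R=23,rad=35):
    m=(W[...,2]>zlo)&(W[...,2]<zhi)&(np.hypot(W[...,0]-c0[0],W[...,1]-c0[1])<rad)
    P=W[m]; 
    if len(P)<5: print('few',len(P)); return None
    print('n',len(P),'x',np.percentile(P[:,0],[2,98]).round(1),'y',np.percentile(P[:,1],[2,98]).round(1),'z',np.median(P[:,2]).round(1))
    return P
E
python3 -c "
from h import *
for f,cs in [('w1',dict(B=(488,144),A=(458,-138),green=(425,-340),salt=(473,34))),('top0',dict(B=(488,144),A=(458,-138),green=(425,-340),salt=(473,34))),('scene0',dict(B=(488,144),A=(458,-138),green=(425,-340)))]:
  p,d,T,K=load(f);W=cloud(d,T,K)
  for k,c in cs.items(): print(f,k); rimfit(W,c,*( (80,93) if k=='salt' else (48,64)))
  if f=='w1': print(ray_z(234.3,82,59,T,K), ray_z(190+266/6,50+70/4.6,59,T,K),ray_z(190+266/6,50+224/4.6,0,T,K))
"
```

```text
w1 B
n 299 x [466.3 510.2] y [119.1 163.2] z 59.1
w1 A
n 130 x [445.3 488.1] y [-141.1 -112.6] z 57.8
w1 green
few 0
w1 salt
n 418 x [459.4 488. ] y [27.9 55.6] z 86.6
[487.86733371 142.73157527  59.        ] [493.54869283 163.33745721  59.        ] [480.08779982 126.10429881   0.        ]
top0 B
n 37 x [467.  507.5] y [114.2 157.1] z 56.4
top0 A
n 37 x [441.4 484.8] y [-160.8 -117.3] z 58.7
top0 green
n 36 x [400.5 443.6] y [-349.4 -306. ] z 58.0
top0 salt
n 60 x [456.6 484.9] y [24.3 49.6] z 84.9
scene0 B
n 133 x [464.3 509.1] y [114.1 157.5] z 55.9
scene0 A
n 105 x [438.9 484.7] y [-164.7 -117.5] z 55.6
scene0 green
n 81 x [400.4 444.9] y [-350.1 -305.8] z 55.8
```

```bash
python3 -c "
from h import *
plan([487.5,138,100],-14.5)"
```

```text
pos [478.5  17.6 279.7] heading -14.84 gap 87.5 t 2.7 F [ 0.4 -0.3  0.4] -> shift [ 4.492 -0.553 -2.969] turn -0.057 j7 -28.7
```

>>> {"method": "send_rows", "body": {
  "deltas": [
    [[1, -0.1, -1, 0, 1], [2, -0.3, -2, 0, 1], [3.2, -0.5, -2.97, 0, 1], [4.2, -0.55, -2.97, 0, 1], [4.5, -0.55, -2.97, 0, 1]]
  ]
}}

```text
t: 3.2
position: [485.5, 137.1, 96.2]
eef_rot: [-58.5, 89.7, -163.4]
wrist_force: [0.4, -1.1, -0.1]
finger_gap: 1.0
```

```bash
python3 -c "
from h import *
plan([487,137,28],-14.5)"
```

```text
pos [485.5 137.1  96.2] heading -14.89 gap 88.0 t 3.2 F [ 0.4 -1.1 -0.1] -> shift [ 1.704  0.044 -0.012] turn -0.065 j7 -55.4
```

>>> {"method": "send_rows", "body": {
  "deltas": [
    [[0.7, 0.03, 0, 0, 1], [1.4, 0.03, 0, 0, 1], [1.75, 0.03, 0, 0, 1], [1.75, 0.03, 0, 0, 1], [1.75, 0.03, 0, 0, 0.45]]
  ],
  "force": 12
}}

```text
t: 3.7
position: [489.6, 137.0, 30.4]
eef_rot: [82.5, 90.0, -22.4]
wrist_force: [0.3, 0.3, 0.2]
finger_gap: 0.942
```

>>> {"method": "send_rows", "body": {
  "deltas": [
    [[0, 0, 0, 0, 0.3], [0, 0, 0, 0, 0.3], [0, 0, 0, 0, 0.3], [0, 0, 0, 0, 0.3], [0, 0, 0, 0, 0.3]]
  ],
  "force": 12
}}

```text
t: 4.2
position: [489.2, 137.6, 30.0]
eef_rot: [102.6, 90.0, -2.4]
wrist_force: [-0.6, 0.2, 0.5]
finger_gap: 0.492
```

```bash
python3 -c "
from h import *
plan([487,137,140],-14.5)"
```

```text
pos [489.2 137.6  30. ] heading -14.93 gap 43.3 t 4.2 F [-0.6  0.2  0.5] -> shift [-2.75  -0.048  0.028] turn -0.071 j7 -60.5
```

>>> {"method": "send_rows", "body": {
  "deltas": [
    [[-0.6, 0, 0, 0, 0.3], [-1.6, 0, 0, 0, 0.3], [-2.6, 0, 0, 0, 0.3], [-3.2, 0, 0.8, 0, 0.3], [-3.2, 0, 1.8, 0, 0.3]]
  ],
  "force": 12
}}

```text
t: 4.7
position: [473.0, 69.9, 161.4]
eef_rot: [118.8, 89.6, 14.0]
wrist_force: [0.0, -1.0, 0.2]
finger_gap: 0.3
```

```bash
python3 -c "
from h import *
plan([470,-120,150],-14.5)
p,d,T,K=load('top0');W=cloud(d,T,K)
m=(W[...,2]<-15)&(W[...,0]>420)
for y in range(-200,220,20):
  s=m&(abs(W[...,1]-y)<6)&(W[...,0]<700)
  print(y, W[...,0][s].min().round() if s.any() else None)
im=p.copy()
"
```

```text
pos [473.   69.9 161.4] heading -14.71 gap 26.4 t 4.7 F [ 0.  -1.   0.2] -> shift [0.276 1.13  4.612] turn -0.035 j7 -42.0
-200 None
-180 636.0
-160 551.0
-140 497.0
-120 490.0
-100 494.0
-80 498.0
-60 504.0
-40 515.0
-20 517.0
0 520.0
20 525.0
40 533.0
60 538.0
80 542.0
100 546.0
120 555.0
140 559.0
160 564.0
180 569.0
200 573.0
```

```bash
python3 -c "
from h import *
snap('wrist','w2');snap('scene','s2')
import cv2
a=cv2.imread('pics/s2.png');b=cv2.imread('pics/w2.png')
cv2.imwrite('pics/c2.png',np.hstack([cv2.resize(a[180:300,130:290],(400,300)),cv2.resize(b,(400,300))]))
p,d,T,K=load('scene0');W=cloud(d,T,K)
p,d,T,K=load('s2');W=cloud(d,T,K); rimfit(W,(488,137));rimfit(W,(463,-140))
plan([473,70,150])
"
```

```text
n 144 x [463.9 509.8] y [113.9 158.6] z 56.1
n 104 x [440.7 485.6] y [-164.1 -118.4] z 55.7
pos [469.8  62.6 158. ] heading -15.31 gap 26.5 t 4.8 F [ 0.6 -0.2 -0.4] -> shift [ 0.199  0.029 -0.202] turn 0 j7 -42.0
```

View pics/c2.png

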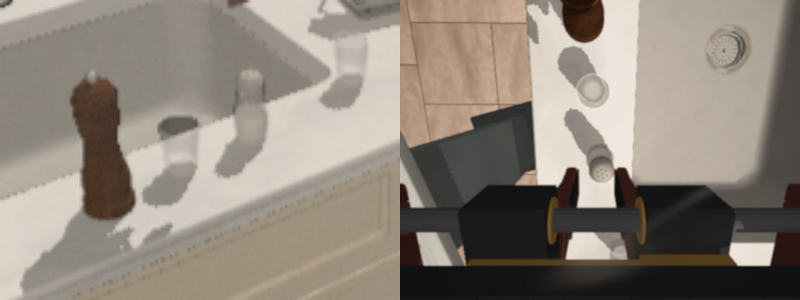

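```bash
python3 -c "
from h import *
plan([487,136.5,100],-14.5);plan([487,136.5,22],-14.5)
"
```

```text
pos [469.8  62.6 158. ] heading -15.31 gap 26.5 t 4.8 F [ 0.6 -0.2 -0.4] -> shift [ 1.443 -0.073 -1.902] turn -0.135 j7 -42.0
pos [469.8  62.6 158. ] heading -15.31 gap 26.5 t 4.8 F [ 0.6 -0.2 -0.4] -> shift [ 3.393 -0.075 -1.909] turn -0.135 j7 -42.0
```

>>> {"method": "send_rows", "body": {
  "deltas": [
    [[0, -0.05, -0.8, -0.1, 0.8], [0.2, -0.07, -1.6, -0.1, 0.8], [0.8, -0.07, -1.9, -0.1, 0.8], [1.44, -0.07, -1.9, -0.1, 0.8], [1.44, -0.07, -1.9, -0.1, 0.8]]
  ]
}}

```text
t: 5.3
position: [484.7, 142.3, 97.2]
eef_rot: [-65.7, 89.6, -170.0]
wrist_force: [-0.2, -0.3, 0.7]
finger_gap: 0.72
```

```bash
python3 -c "
from h import *
plan([487,136.5,22],-14.5)
"
```

```text
pos [484.7 142.3  97.2] heading -14.22 gap 63.4 t 5.3 F [-0.2 -0.3  0.7] -> shift [1.881 0.101 0.121] turn 0.047 j7 -55.6
```

>>> {"method": "send_rows", "body": {
  "deltas": [
    [[0.6, 0.05, 0.08, 0, 0.8], [1.3, 0.07, 0.1, 0, 0.8], [1.9, 0.07, 0.1, 0, 0.8], [1.9, 0.07, 0.1, 0, 0.4], [1.9, 0.07, 0.1, 0, 0.3]]
  ],
  "force": 15
}}

```text
t: 5.8
position: [489.5, 137.9, 25.1]
eef_rot: [143.7, 90.0, 39.4]
wrist_force: [0.5, 0.5, 0.8]
finger_gap: 0.657
```

>>> {"method": "send_rows", "body": {
  "deltas": [
    [[0, 0, 0, 0, 0.3], [0, 0, 0, 0, 0.3], [0, 0, 0, 0, 0.3], [0, 0, 0, 0, 0.3], [0, 0, 0, 0, 0.3]]
  ],
  "force": 15
}}

```text
t: 6.3
position: [489.2, 137.6, 24.4]
eef_rot: [104.7, 90.0, 0.3]
wrist_force: [-0.2, 0.1, 0.4]
finger_gap: 0.299
```

```bash
python3 -c "
from h import *
plan([487,136.5,22],-14.5)
"
```

```text
pos [489.2 137.6  24.4] heading -14.33 gap 26.3 t 6.3 F [-0.2  0.1  0.4] -> shift [ 0.061 -0.048  0.04 ] turn 0.028 j7 -60.9
```

```bash
python3 -c "
from h import *
snap('wrist','w3');snap('scene','s3')
a=cv2.imread('pics/s3.png');b=cv2.imread('pics/w3.png')
cv2.imwrite('pics/c3.png',np.hstack([cv2.resize(a[180:300,130:290],(400,300)),cv2.resize(b,(400,300))]))
p,d,T,K=load('s3');W=cloud(d,T,K); rimfit(W,(488,137));
"
```

```text
n 100 x [463.  507.8] y [114.9 158.6] z 56.6
```

View pics/c3.png

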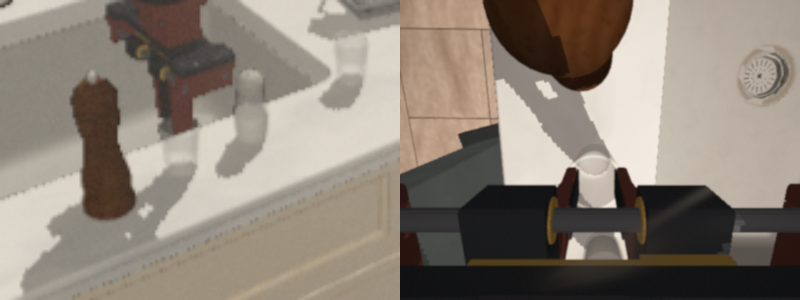

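```bash
python3 -c "
from h import *
a=cv2.imread('pics/w2.png');b=cv2.imread('pics/w3.png')
cv2.imwrite('pics/c4.png',np.hstack([cv2.resize(x[160:350,190:330],(390,530)) for x in (a,b)]))
plan([487,136.5,22],-14.5)
"
```

```text
pos [489.1 137.5  24.2] heading -14.33 gap 26.2 t 6.4 F [ 0.5  0.3 -0.5] -> shift [ 0.056 -0.045  0.038] turn 0.028 j7 -60.9
```

View pics/c4.png

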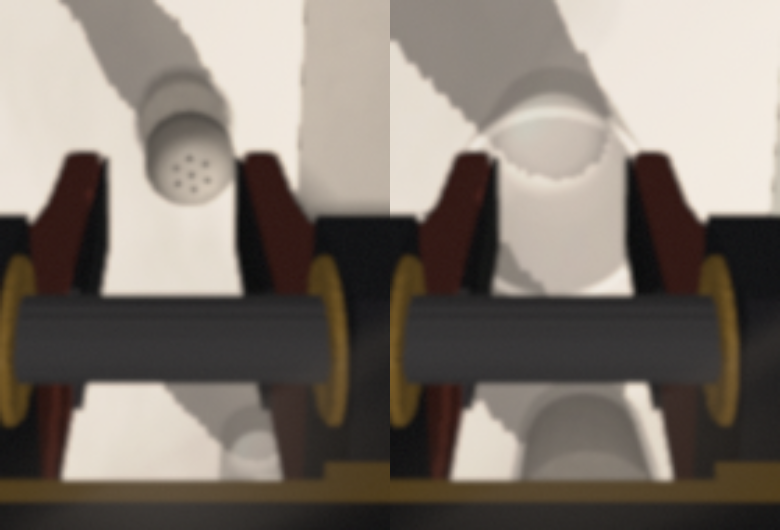

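```bash
python3 -c "
from h import *
b=cv2.imread('pics/s3.png')
cv2.imwrite('pics/c5.png',cv2.resize(b[180:270,165:255],(600,600),interpolation=cv2.INTER_CUBIC))
p,d,T,K=load('w3');W=cloud(d,T,K)
R=toolR(bot.read_state());P0=np.array(bot.read_state()['position'])
L=(W-P0)@R
for v in (205,215,225,235,245,255,262):
  print(v,[(u,np.round(L[v,u]).astype(int).tolist()) for u in range(205,312,8) if np.isfinite(L[v,u,0])])
"
```

```text
205 [(205, [25, -37, 1]), (213, [26, -31, 2]), (221, [25, -24, 1]), (229, [-34, -13, -16]), (237, [11, -11, -3]), (245, [12, -5, -3]), (253, [12, 1, -3]), (261, [9, 7, -3]), (269, [-35, 10, -17]), (277, [24, 21, 1]), (285, [24, 27, 1]), (293, [24, 33, 1]), (301, [23, 40, 1]), (309, [25, 47, 1])]
215 [(205, [25, -38, 10]), (213, [25, -31, 10]), (221, [-41, -17, -13]), (229, [6, -17, 3]), (237, [10, -11, 5]), (245, [11, -5, 5]), (253, [12, 1, 5]), (261, [11, 7, 5]), (269, [6, 13, 3]), (277, [-34, 15, -10]), (285, [-40, 19, -12]), (293, [24, 34, 10]), (301, [24, 40, 10]), (309, [24, 47, 9])]
225 [(205, [25, -38, 18]), (213, [-56, -20, -12]), (221, [-57, -16, -13]), (229, [-38, -13, -6]), (237, [8, -11, 12]), (245, [11, -5, 13]), (253, [11, 1, 13]), (261, [7, 7, 12]), (269, [0, 13, 9]), (277, [-52, 14, -11]), (285, [-56, 18, -12]), (293, [-57, 22, -13]), (301, [25, 41, 19]), (309, [24, 47, 18])]
235 [(205, [-70, -22, -12]), (213, [-71, -18, -13]), (221, [-69, -15, -12]), (229, [-40, -13, 0]), (237, [-2, -10, 16]), (245, [1, -5, 17]), (253, [2, 1, 18]), (261, [-1, 7, 16]), (269, [-10, 12,
[... 381 characters left out ...]
 18, -12]), (301, [-81, 22, -12]), (309, [-129, 15, -34])]
255 [(205, [-91, -19, -13]), (213, [-91, -16, -13]), (221, [-83, -13, -9]), (229, [-29, -14, 18]), (237, [-25, -9, 20]), (245, [-24, -4, 21]), (253, [-23, 1, 22]), (261, [-25, 6, 21]), (269, [-30, 11, 18]), (277, [-61, 13, 2]), (285, [-87, 14, -11]), (293, [-91, 17, -13]), (301, [-90, 21, -12]), (309, [-132, 15, -33])]
262 [(205, [-97, -18, -13]), (213, [-96, -15, -12]), (221, [-84, -13, -6]), (229, [-34, -14, 20]), (237, [-32, -9, 21]), (245, [-30, -4, 23]), (253, [-31, 1, 22]), (261, [-34, 6, 21]), (269, [-35, 11, 20]), (277, [-62, 13, 6]), (285, [-93, 14, -11]), (293, [-97, 16, -12]), (301, [-97, 19, -12]), (309, [-134, 14, -32])]
```

View pics/c5.png

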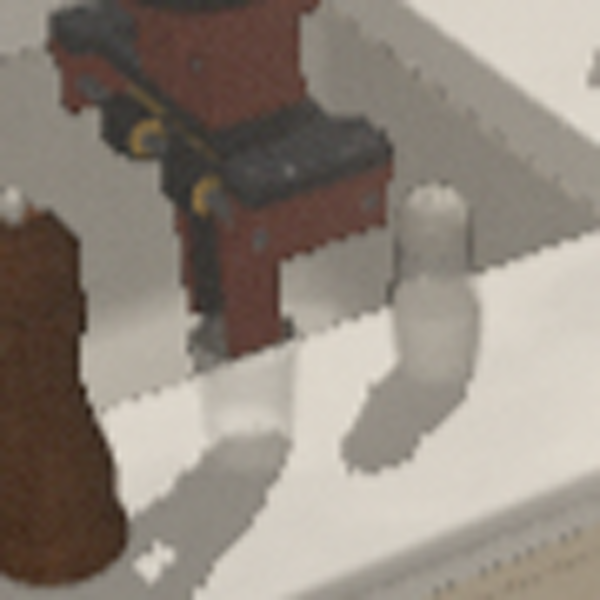

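```bash
python3 -c "
from h import *
for f,P0,ro in (('w2',[469.8,62.6,158],None),('w1',[479,19,280],None)):
  p,d,T,K=load(f)
  # camera coords -> tool using fixed extrinsic
  Rc=np.array([[0,-.242,.97],[1,-.001,0],[.001,.97,.242]]);tc=np.array([-200.1,-1,-66.4])
  v,u=np.mgrid[:384,:512];C=np.stack([(u-K[2])/K[0]*d,(v-K[3])/K[1]*d,d],-1)
  L=C@Rc.T+tc
  m=(d>0)&(d<230)&(v<262)&(abs(L[...,1])<60)
  x=L[m]; print(f,len(x),x.max(0).round(),x.min(0).round())
  for lo in range(-110,20,10):
    s=(x[:,0]>=lo)&(x[:,0]<lo+10)
    if s.any(): print(lo,s.sum(),'y',np.percentile(x[s,1],[1,99]).round(),'absy min',abs(x[s,1]).min().round(),'z',np.percentile(x[s,2],[1,99]).round())
"
```

```text
w2 8072 [56. 39.  9.] [-140.  -41. -152.]
-100 239 y [-21.  19.] absy min 12.0 z [-13. -10.]
-90 481 y [-23.  21.] absy min 12.0 z [-13.  -5.]
-80 473 y [-23.  22.] absy min 12.0 z [-13.  -1.]
-70 396 y [-23.  21.] absy min 12.0 z [-12.   5.]
-60 341 y [-23.  21.] absy min 12.0 z [-12.   8.]
-50 294 y [-23.  21.] absy min 12.0 z [-12.   9.]
-40 56 y [-21.  19.] absy min 12.0 z [-12.  -0.]
10 26 y [-22.  -8.] absy min 7.0 z [-143. -141.]
w1 7781 [-37.  60.   9.] [-139.  -60.  -35.]
-100 485 y [-57.  55.] absy min 43.0 z [-13. -10.]
-90 759 y [-56.  54.] absy min 42.0 z [-13.  -5.]
-80 700 y [-54.  53.] absy min 42.0 z [-12.   0.]
-70 679 y [-53.  52.] absy min 42.0 z [-12.   5.]
-60 628 y [-53.  51.] absy min 43.0 z [-12.   9.]
-50 529 y [-53.  52.] absy min 42.0 z [-12.   9.]
-40 89 y [-52.  51.] absy min 43.0 z [-12.   9.]
```

```bash
python3 -c "
from h import *
p,d,T,K=load('s2');W=cloud(d,T,K)
P=W[(abs(W[...,0]-470)<45)&(abs(W[...,1]-64)<40)&(W[...,2]>110)]
print(len(P),np.sort(P[:,2])[:25].round(1)); s=P[:,2]<225;print(np.percentile(P[s],[2,50,98],axis=0).round(1))
p,d,T,K=load('top0');W=cloud(d,T,K)
P=W[(abs(W[...,0]-188)<80)&(abs(W[...,1]+648)<80)&(W[...,2]>100)];print(len(P),np.sort(P[:,2])[:20].round())
"
```

```text
3008 [197.8 198.3 198.5 199.2 199.8 199.8 200.7 200.7 201.2 201.4 201.4 201.7
 202.8 202.8 203.  203.3 204.  204.1 204.2 204.2 204.3 204.3 204.5 204.7
 205.2]
[[446.8  55.  198.8]
 [455.6  65.2 212.2]
 [492.6  77.5 224.4]]
3117 [220. 224. 224. 226. 227. 228. 229. 229. 229. 230. 233. 233. 238. 239.
 240. 242. 242. 243. 243. 243.]
```

>>> {"method": "send_rows", "body": {
  "deltas": [
    [[0, -0.05, 0, 0, 0.8], [0, -0.05, 0, 0, 0.8], [0, -0.05, 0, 0, 0.8], [0, -0.05, 0, 0, 0.8], [0, -0.05, 0, 0, 0.8]]
  ],
  "force": 15
}}

```text
t: 6.9
position: [487.2, 138.1, 24.2]
eef_rot: [114.7, 90.0, 10.4]
wrist_force: [-0.3, -0.4, 0.6]
finger_gap: 0.716
```

>>> {"method": "send_rows", "body": {
  "deltas": [
    [[0.3, 0, 0, 0, 0.8], [0.65, 0, 0, 0, 0.8], [0.95, 0, 0, 0, 0.5], [0.95, 0, 0, 0, 0.3], [0.95, 0, 0, 0, 0.3]]
  ],
  "force": 15
}}

```text
t: 7.4
position: [486.6, 138.2, -14.5]
eef_rot: [-67.7, 89.9, -172.0]
wrist_force: [-0.4, -0.1, -0.4]
finger_gap: 0.564
```

>>> {"method": "send_rows", "body": {
  "deltas": [
    [[0, 0, 0, 0, 0.3], [0, 0, 0, 0, 0.3], [0, 0, 0, 0, 0.3], [0, 0, 0, 0, 0.3], [-0.1, 0, 0, 0, 0.3]]
  ],
  "force": 15
}}

```text
t: 7.9
position: [486.9, 137.9, -9.9]
eef_rot: [-50.2, 90.0, -154.5]
wrist_force: [0.2, 0.2, -0.7]
finger_gap: 0.501
```

```bash
python3 -c "
from h import *
plan([487,136.5,120],-14.5)
"
```

```text
pos [486.9 137.9  -9.9] heading -14.33 gap 44.1 t 7.9 F [ 0.2  0.2 -0.7] -> shift [-3.247  0.01   0.034] turn 0.029 j7 -63.8
```

>>> {"method": "send_rows", "body": {
  "deltas": [
    [[-0.5, 0, 0, 0, 0.3], [-1.3, 0, 0, 0, 0.3], [-2.3, 0, 0, 0, 0.3], [-3.3, 0, 0.5, 0, 0.3], [-3.7, 0, 1.4, 0, 0.3]]
  ],
  "force": 15
}}

```text
t: 8.4
position: [475.5, 86.7, 142.2]
eef_rot: [126.8, 89.6, 22.7]
wrist_force: [0.2, -1.0, -0.3]
finger_gap: 0.505
```

```bash
python3 -c "
from h import *
plan([460,-100,150],-14.5)
P=[]
for f in ('w1','top0','scene0'):
  p,d,T,K=load(f);W=cloud(d,T,K)
  m=(W[...,2]<-4)&(W[...,2]>-250)&(W[...,0]>450)&(W[...,0]<620)&(W[...,1]<-20)&(W[...,1]>-260)
  if f=='scene0': continue
  Q=W[m]; print(f,len(Q)); P.append(Q)
  A=np.array([463,-139.5])
  r=np.hypot(*(Q[:,:2]-A).T);i=np.argsort(r)[:400:60];print(Q[i].round(),r[i].round(1))
  for ang in range(-20,60,5):
    w=np.array([np.cos(np.radians(ang)),np.sin(np.radians(ang))]); l=np.array([w[1],-w[0]])
    q=Q[:,:2]-A; a=q@w; b=q@l
    s=(b<107+3)&(b>-56)
    print(ang,a[s].min().round(1) if s.any() else None,end=' | ')
  print()
"
```

```text
pos [475.5  86.7 142.2] heading -14.06 gap 44.4 t 8.4 F [ 0.2 -1.  -0.3] -> shift [-0.209  0.759  4.622] turn 0.073 j7 -45.5
w1 3983
[[ 493. -124.  -12.]
 [ 501. -133.  -15.]
 [ 504. -125.  -42.]
 [ 508. -123.  -40.]
 [ 514. -132.  -42.]
 [ 510. -112.  -41.]
 [ 495.  -92.   -4.]] [33.7 38.  43.1 47.5 51.3 54.8 57.2]
-20 13.3 | -15 18.1 | -10 22.7 | -5 25.5 | 0 27.8 | 5 29.8 | 10 31.5 | 15 32.8 | 20 33.5 | 25 33.7 | 30 33.5 | 35 32.8 | 40 31.6 | 45 30.0 | 50 28.0 | 55 25.5 | 
top0 1049
[[ 451. -121.   -4.]
 [ 479. -186.   -4.]
 [ 506.  -91. -108.]
 [ 534. -112. -226.]
 [ 464.  -54.   -6.]
 [ 552. -113. -241.]
 [ 546. -195.   -5.]] [ 22.2  48.9  64.6  75.8  85.8  93.1 100.4]
-20 -23.8 | -15 -20.0 | -10 -16.5 | -5 -14.4 | 0 -12.4 | 5 -14.1 | 10 -28.0 | 15 -42.1 | 20 -52.9 | 25 -62.2 | 30 -71.0 | 35 -79.2 | 40 -86.9 | 45 -93.9 | 50 -100.2 | 55 -105.7 |
```

```bash
python3 -c "
from h import *
plan([481,-195,100],20)
"
```

```text
pos [475.5  86.7 142.2] heading -14.06 gap 44.4 t 8.4 F [ 0.2 -1.  -0.3] -> shift [1.038 1.838 6.803] turn -5.677 j7 -45.5
```

>>> {"method": "send_rows", "body": {
  "deltas": [
    [[0, 0.2, 0.8, -0.5, 0.3], [0, 0.5, 2, -1.5, 0.3], [0.2, 0.9, 3.2, -2.8, 0.3], [0.4, 1.2, 4.4, -4, 0.3], [0.6, 1.5, 5.5, -5, 0.3]]
  ]
}}

```text
t: 8.9
position: [476.7, -146.5, 114.5]
eef_rot: [25.1, 89.9, -48.9]
wrist_force: [1.8, -0.7, -1.3]
finger_gap: 0.504
```

```bash
python3 -c "
from h import *
plan([481,-195,100],20)
"
```

```text
pos [ 476.7 -146.5  114.5] heading 15.95 gap 44.4 t 8.9 F [ 1.8 -0.7 -1.3] -> shift [ 0.363 -0.23   1.196] turn -0.675 j7 9.0
```

>>> {"method": "send_rows", "body": {
  "deltas": [
    [[0.2, -0.1, 0.6, -0.4, 0.3], [0.5, -0.2, 1.1, -0.7, 0.3], [0.8, -0.2, 1.15, -0.7, 0.3], [0.8, -0.2, 1.15, -0.7, 0.3], [0.8, -0.2, 1.15, -0.7, 0.3]]
  ]
}}

```text
t: 9.4
position: [481.7, -188.8, 82.3]
eef_rot: [-178.5, 89.9, 111.5]
wrist_force: [0.4, 0.3, -1.4]
finger_gap: 0.5
```

```bash
python3 -c "
from h import *
plan([481,-189,80],20)
snap('wrist','w4'); plan([481,-189,80],20)
p,d,T,K=load('w4');W=cloud(d,T,K)
rimfit(W,(463,-139.5))
P=rimfit(W,(463,-139.5),56,62)
f=least_squares(lambda c:np.hypot(P[:,0]-c[0],P[:,1]-c[1])-22.5,[463,-139.5],loss='soft_l1');print(f.x,f.cost)
"
```

```text
pos [ 481.7 -188.8   82.3] heading 19.97 gap 44.0 t 9.4 F [ 0.4  0.3 -1.4] -> shift [ 0.057 -0.019 -0.   ] turn -0.006 j7 14.6
pos [ 482.1 -188.8   82.6] heading 19.99 gap 44.4 t 9.45 F [ 0.6  0.3 -0.5] -> shift [ 0.066 -0.028 -0.005] turn -0.001 j7 14.7
n 1020 x [441.6 485.4] y [-162.4 -118.4] z 58.4
n 691 x [441.3 485.6] y [-162.7 -118.2] z 58.9
[ 463.47372243 -140.43382236] 290.12047130367534
```

View pics/w4.png

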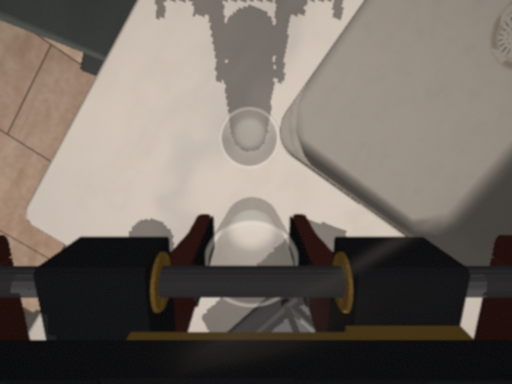

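>>> {"method": "send_rows", "body": {
  "deltas": [
    [[0.5, 0, 0.02, 0, 0.3], [1.1, 0, 0.03, 0, 0.3], [1.7, 0, 0.03, 0, 0.3], [2.1, 0, 0.03, 0, 0.3], [2.37, 0, 0.03, 0, 0.3]]
  ]
}}

```text
t: 9.95
position: [482.2, -190.8, -13.2]
eef_rot: [-163.1, 90.0, 126.9]
wrist_force: [0.4, -0.7, -0.9]
finger_gap: 0.505
```

```bash
python3 -c "
from h import *
plan([482,-190,-13],20)
"
```

```text
pos [ 482.2 -190.8  -13.2] heading 19.95 gap 44.4 t 9.95 F [ 0.4 -0.7 -0.9] -> shift [-0.005  0.001 -0.021] turn -0.009 j7 7.6
```

>>> {"method": "send_rows", "body": {
  "deltas": [
    [[0.03, 0, 0, 0, 0.5], [0.03, 0, 0, 0, 0.8], [0.03, 0, 0, 0, 0.8], [0.03, 0, 0, 0, 0.8], [-0.1, 0, 0, 0, 0.8]]
  ]
}}

```text
t: 10.45
position: [482.0, -191.9, -8.4]
eef_rot: [-84.8, 90.0, -154.9]
wrist_force: [0.3, 0.1, -0.3]
finger_gap: 0.795
```

>>> {"method": "send_rows", "body": {
  "deltas": [
    [[-0.6, 0, 0, 0, 0.8], [-1.4, 0, 0, 0, 0.8], [-2.4, 0, 0, 0, 1], [-3.5, 0, 0, 0, 1], [-4.5, 0, 0.5, 0, 1]]
  ]
}}

```text
t: 10.95
position: [488.7, -208.1, 174.1]
eef_rot: [84.3, 90.0, 14.4]
wrist_force: [2.3, 0.2, 0.5]
finger_gap: 0.993
```

```bash
python3 -c "
from h import *
plan([600,-470,240],-25)
p,d,T,K=load('top0');W=cloud(d,T,K)
import cv2
cv2.imwrite('pics/rk.png',cv2.resize(cv2.cvtColor(p,cv2.COLOR_RGB2BGR)[120:200,290:400],None,fx=7,fy=7,interpolation=cv2.INTER_CUBIC))
"
```

```text
pos [ 488.7 -208.1  174.1] heading 20.12 gap 87.4 t 10.95 F [2.3 0.2 0.5] -> shift [-1.646  0.362  7.105] turn 7.519 j7 21.9
```

View pics/rk.png

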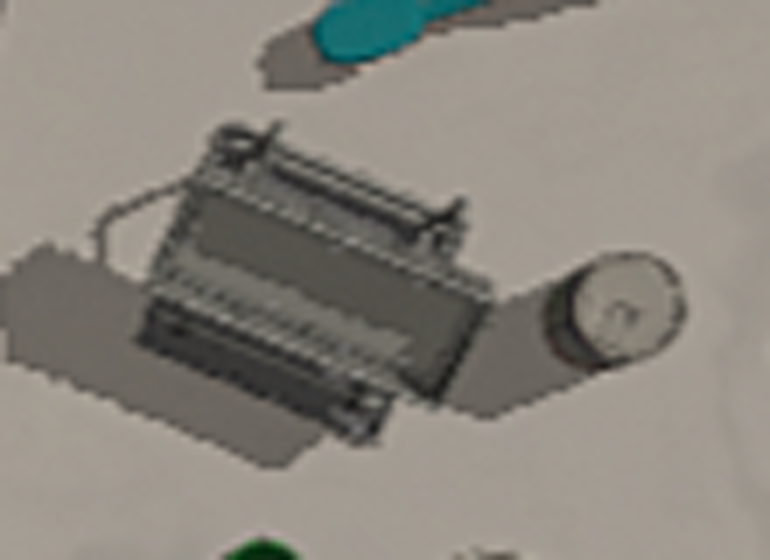

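```bash
python3 -c "
from h import *
plan([562,-440,180],-22)
"
```

```text
pos [ 488.7 -208.1  174.1] heading 20.12 gap 87.4 t 10.95 F [2.3 0.2 0.5] -> shift [-0.146 -0.273  6.074] turn 7.019 j7 21.9
```

>>> {"method": "send_rows", "body": {
  "deltas": [
    [[-0.1, -0.05, 1.2, 1.4, 1], [-0.1, -0.1, 2.4, 2.8, 1], [-0.15, -0.15, 3.6, 4.2, 1], [-0.15, -0.2, 4.8, 5.6, 1], [-0.15, -0.27, 5.6, 6.6, 1]]
  ]
}}

```text
t: 11.45
position: [554.8, -428.7, 177.9]
eef_rot: [42.4, 89.9, -67.8]
wrist_force: [-0.2, 0.2, 0.6]
finger_gap: 1.0
```

>>> {"method": "send_rows", "body": {
  "deltas": [
    [[0, 0, 0.3, 0.2, 1], [0, 0, 0.45, 0.4, 1], [0, 0, 0.45, 0.4, 1], [0, 0, 0.45, 0.4, 1], [0, 0, 0.45, 0.4, 1]]
  ]
}}

```text
t: 11.95
position: [549.2, -440.1, 177.9]
eef_rot: [154.4, 90.0, 42.4]
wrist_force: [-0.6, -0.4, 0.3]
finger_gap: 1.003
```

```bash
python3 -c "
from h import *
plan([562,-440,180],-22)
snap('wrist','w5');plan([562,-440,180],-22)
"
```

```text
pos [ 549.2 -440.1  177.9] heading -21.97 gap 88.3 t 11.95 F [-0.6 -0.4  0.3] -> shift [-0.053  0.294 -0.123] turn 0.004 j7 -0.6
pos [ 549.2 -440.4  177.8] heading -22.0 gap 87.9 t 12.0 F [-0.   0.1 -0.7] -> shift [-0.055  0.293 -0.13 ] turn 0.0 j7 -0.6
```

View pics/w5.png

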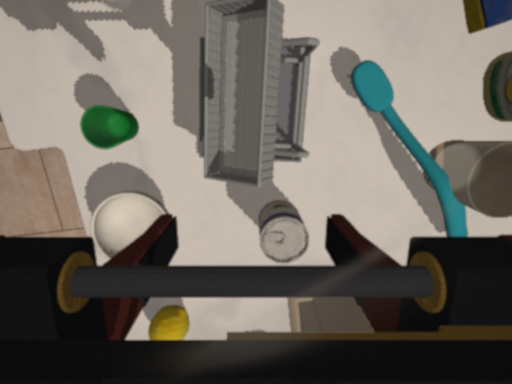

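>>> {"method": "send_rows", "body": {
  "deltas": [
    [[0, 0.1, -0.8, 0, 1], [0, 0.3, -1.6, 0, 1], [0, 0.3, -1.9, 0, 1], [0, 0.3, -1.9, 0, 1], [0, 0.3, -1.9, 0, 1]]
  ]
}}

```text
t: 12.5
position: [587.8, -377.1, 177.4]
eef_rot: [-10.1, 89.9, -122.3]
wrist_force: [-1.0, -0.4, -0.2]
finger_gap: 1.004
```

```bash
python3 -c "
from h import *
snap('wrist','w6');plan([562,-440,180],-22)
p,d,T,K=load('w6');W=cloud(d,T,K)
cv2.imwrite('pics/w6c.png',cv2.resize(cv2.cvtColor(p,cv2.COLOR_RGB2BGR)[20:270,150:370],None,fx=2.3,fy=2.3,interpolation=cv2.INTER_CUBIC))
v,u=260,0
"
```

```text
pos [ 587.3 -378.   177.3] heading -22.24 gap 88.0 t 12.55 F [-0.1 -1.   0.6] -> shift [-0.065  0.     1.675] turn -0.04 j7 -7.2
```

View pics/w6c.png

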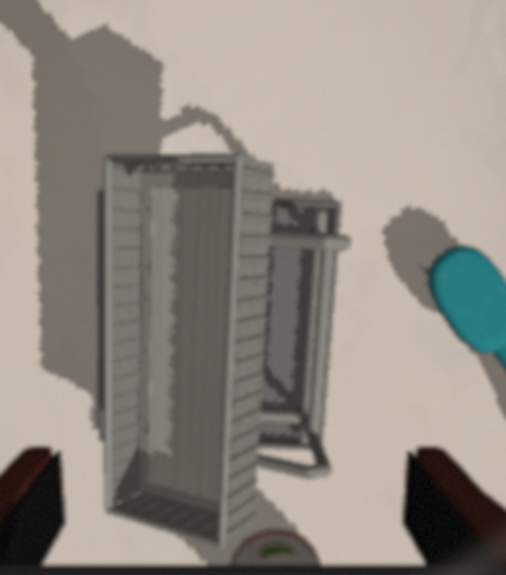

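```bash
cat > ringfit.py <<'E'
from h import *
import sys
f=sys.argv[1]
p,d,T,K=load(f);W=cloud(d,T,K)
m=(W[...,2]>58)&(W[...,2]<150)&(np.hypot(W[...,0]-592,W[...,1]+358)<110)
v,u=np.nonzero(m)
# remove rows where gripper: restrict v<262 in image
P=W[m]; P=P[v<255]
print(len(P))
# base plane: RANSAC-ish: inner points
best=None
for h in np.arange(-30,-14,0.5):
    t=np.radians(30);a=np.radians(h)
    X=np.array([np.cos(a)*np.cos(t),np.sin(a)*np.cos(t),np.sin(t)]);Y=np.array([-np.sin(a),np.cos(a),0]);Z=np.cross(X,Y)
    Q=P@np.array([X,Y,Z]).T
    z=Q[:,2]
    # z-range near top of walls
    ext=np.percentile(Q,99.3,0)-np.percentile(Q,0.7,0)
    if best is None or ext[1]+ext[0]<best[0]: best=(ext[1]+ext[0],h,ext,Q,np.array([X,Y,Z]))
print(best[0],best[1],best[2].round(1))
h=best[1];Q=best[3];B=best[4]
hist,e=np.histogram(Q[:,2],bins=np.arange(Q[:,2].min(),Q[:,2].max(),1.5));
i=np.argsort(hist)[::-1][:6];print([(round(e[k],1),hist[k]) for k in i], 'max z',np.percentile(Q[:,2],[97,99,99.7]).round(1))
top=Q[Q[:,2]>np.percentile(Q[:,2],99.5)-5]
for k in (0,1): print('top rim axis',k,np.percentile(top[:,k],[0.5,1.5,98.5,99.5]).round(1))
c=[np.mean(np.percentile(top[:,0],[0.7,99.3])),np.mean(np.percentile(top[:,1],[0.7,99.3])),np.percentile(Q[:,2],99.5)-15]
print('centre',(np.array(c)@B).round(1))
E
python3 ringfit.py w6
```

```text
11834
251.83544266518496 -25.0 [ 92.4 159.5  39.5]
[(np.float64(-270.3), np.int64(2924)), (np.float64(-268.8), np.int64(2907)), (np.float64(-247.8), np.int64(874)), (np.float64(-249.3), np.int64(582)), (np.float64(-258.3), np.int64(307)), (np.float64(-253.8), np.int64(306))] max z [-247.1 -246.6 -246.2]
top rim axis 0 [587.6 588.  654.7 654.9]
top rim axis 1 [-163.7 -162.9   -2.    -1.8]
centre [ 571.1 -357.6   84.3]
```

```bash
cat > rk.py <<'E'
from h import *
p,d,T,K=load('w6');W=cloud(d,T,K)
best=[]
for h in np.arange(-30,-16,0.5):
    t=np.radians(30);a=np.radians(h)
    X=np.array([np.cos(a)*np.cos(t),np.sin(a)*np.cos(t),np.sin(t)]);Y=np.array([-np.sin(a),np.cos(a),0]);Z=np.cross(X,Y)
    B=np.array([X,Y,Z]); Q=(W.reshape(-1,3)-[571,-357.6,84.3])@B.T
    s=(abs(Q[:,2]-13)<4)&(abs(Q[:,0])<45)&(abs(Q[:,1])<95)
    q=Q[s]
    # slope of +x outer edge: per y-bin max x
    ys=np.arange(-70,71,10);mx=[np.percentile(q[abs(q[:,1]-y)<5,0],98) for y in ys];mn=[np.percentile(q[abs(q[:,1]-y)<5,0],2) for y in ys]
    s1=np.polyfit(ys,mx,1)[0];s2=np.polyfit(ys,mn,1)[0]
    best.append((h,np.degrees(s1),np.degrees(s2),q))
for b in best:
    if abs(b[1]+b[2])<3: print(b[0],round(b[1],2),round(b[2],2))
h=-22.5
a=np.radians(h);R2=np.array([[np.cos(a),np.sin(a)],[-np.sin(a),np.cos(a)]])
q=(W[...,:2]-[571,-357.6])@R2.T
z=W[...,2]
print('w/o ring: objects x>35')
for lo,hi in ((5,16),(20,40),(40,60),(60,80),(80,110)):
    s=(z>lo)&(z<hi)&(abs(q[...,0]-10)<110)&(abs(q[...,1])<95)&(np.arange(384)[:,None]<255)&(q[...,0]>42)
    if s.sum()>5: print(lo,hi,s.sum(),'x',np.percentile(q[s][:,0],[1,99]).round(),'y',np.percentile(q[s][:,1],[1,50,99]).round(), np.histogram(q[s][:,1],bins=np.arange(-80,90,10))[0])
s=(z>4)&(z<16)&(abs(q[...,0])<120)&(abs(q[...,1])<90)&(np.arange(384)[:,None]<255)
print('tray low x',np.percentile(q[s],[1,99],axis=0))
E
python3 rk.py
```

```text
-26.0 -1.0 -1.76
-25.5 -0.54 -1.33
-25.0 -0.12 -0.91
-24.5 0.31 -0.47
-24.0 0.74 -0.02
-23.5 1.16 0.42
-23.0 1.58 0.85
w/o ring: objects x>35
5 16 766 x [43. 79.] y [-72.  -0.  67.] [ 30  62  77  58  34  43  39  41  45  40  44  43  11  76 123   0]
20 40 13 x [61. 68.] y [-53. -51.  50.] [0 0 9 1 0 0 0 0 0 0 0 0 0 3 0 0]
40 60 464 x [61. 70.] y [-51.  -4.  41.] [ 0  0 11 53 44 48 45 47 53 50 50 53 10  0  0  0]
60 80 38 x [61. 67.] y [-53. -50. -49.] [ 0  0 25 13  0  0  0  0  0  0  0  0  0  0  0  0]
80 110 383 x [42. 70.] y [-55.  45.  51.] [  0   0 124  48   0   0   0   0   0   0   0   0 171  40   0   0]
tray low x [[-53.8985707  -71.55866834]
 [ 78.29940178  67.69160752]]
```

```bash
cat > rk2.py <<'E'
from h import *
p,d,T,K=load('w6');W=cloud(d,T,K)
h=-24.4;a=np.radians(h);t=np.radians(30)
X=np.array([np.cos(a)*np.cos(t),np.sin(a)*np.cos(t),np.sin(t)]);Y=np.array([-np.sin(a),np.cos(a),0]);Z=np.cross(X,Y);B=np.array([X,Y,Z])
O=np.array([571,-357.6,84.3]);row=np.arange(384)[:,None]<255
Q=(W-O)@B.T
s=(abs(Q[...,2]-13)<4)&(abs(Q[...,0])<45)&(abs(Q[...,1])<95)&row
q=Q[s];c=[(np.percentile(q[:,k],0.7)+np.percentile(q[:,k],99.3))/2 for k in (0,1)];print('ring c',c,[np.percentile(q[:,k],[.7,99.3]).round(1) for k in (0,1)])
s=(abs(Q[...,0])<25)&(abs(Q[...,1])<65)&(Q[...,2]<0)&(Q[...,2]>-20);bz=np.median(Q[s][:,2]);print('base top z',bz)
rc=O+np.array([c[0],c[1],bz+7])@B; print('ring centre',rc.round(1),'underside',(rc-15*Z).round(1))
# rails: uphill of ring, in plane z approx
s=(Q[...,0]>38)&(Q[...,0]<75)&(abs(Q[...,1])<65)&(abs(Q[...,2]+17)<9)
q=Q[s];
for sg in (-1,1):
    r=q[q[:,1]*sg>20];print('rail',sg,len(r),np.percentile(r[:,1],[3,50,97]).round(1),'x max',np.percentile(r[:,0],99).round(1),'z',np.percentile(r[:,2],[50,90]).round(1))
R2=np.array([[np.cos(a),np.sin(a)],[-np.sin(a),np.cos(a)]]);q2=(W[...,:2]-O[:2])@R2.T;z=W[...,2]
s=(z>5)&(z<16)&(q2[...,0]>44)&(q2[...,0]<85)&(abs(q2[...,1])<90);print('tray',np.percentile(q2[s],[1,99],axis=0).round(1))
E
python3 rk2.py
```

```text
ring c [np.float64(0.3405709511177264), np.float64(0.25036449689002893)] [array([-33.2,  33.9]), array([-80.6,  81.1])]
base top z -7.473887299372793
ring centre [ 571.6 -357.6   84.1] underside [ 578.4 -360.7   71.1]
rail -1 160 [-53.  -49.4 -47.3] x max 63.4 z [-17.  -15.3]
rail 1 199 [46.7 49.7 52.5] x max 64.2 z [-17.2 -15.7]
tray [[ 44.9 -69.7]
 [ 77.1  69.1]]
```

```bash
python3 -c "
from h import *
plan([571.6,-357.6,80],-24.4);plan([571.6,-357.6,35],-24.4)
"
```

```text
pos [ 587.3 -378.   177.3] heading -22.24 gap 88.0 t 12.55 F [-0.1 -1.   0.6] -> shift [ 2.432 -0.557 -0.327] turn 0.36 j7 -7.2
pos [ 587.3 -378.   177.3] heading -22.24 gap 88.0 t 12.55 F [-0.1 -1.   0.6] -> shift [ 3.557 -0.556 -0.329] turn 0.36 j7 -7.2
```

>>> {"method": "send_rows", "body": {
  "deltas": [
    [[0.5, -0.3, -0.2, 0.2, 1], [1.2, -0.55, -0.33, 0.36, 1], [1.9, -0.55, -0.33, 0.36, 1], [2.2, -0.55, -0.33, 0.36, 1], [2.2, -0.55, -0.33, 0.36, 1]]
  ]
}}

```text
t: 13.05
position: [571.2, -356.6, 87.5]
eef_rot: [-81.6, 89.8, 164.0]
wrist_force: [-0.9, -0.1, 0.4]
finger_gap: 1.002
```

```bash
python3 -c "
from h import *
plan([571.6,-357.6,35],-24.4);snap('wrist','w7');plan([571.6,-357.6,35],-24.4)
"
```

```text
pos [ 571.2 -356.6   87.5] heading -24.4 gap 88.1 t 13.05 F [-0.9 -0.1  0.4] -> shift [1.312 0.024 0.017] turn 0.0 j7 -12.5
pos [ 572.5 -356.7   89.2] heading -24.38 gap 87.8 t 13.1 F [1.1 0.8 0.6] -> shift [ 1.354 -0.011  0.029] turn 0.003 j7 -12.5
```

View pics/w7.png

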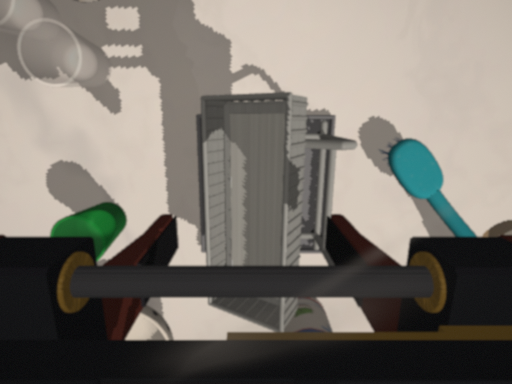

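>>> {"method": "send_rows", "body": {
  "deltas": [
    [[0.4, 0, 0, 0, 1], [0.9, 0, 0.03, 0, 1], [1.35, 0, 0.03, 0, 1], [1.35, 0, 0.03, 0, 0.9], [1.35, 0, 0.03, 0, 0.6]]
  ],
  "force": 25
}}

```text
t: 13.6
position: [572.8, -356.4, 35.2]
eef_rot: [-124.8, 90.0, 121.0]
wrist_force: [-0.1, -0.1, 0.4]
finger_gap: 0.86
```

>>> {"method": "send_rows", "body": {
  "deltas": [
    [[0, 0, 0, 0, 0.6], [0, 0, 0, 0, 0.6], [0, 0, 0, 0, 0.6], [0, 0, 0, 0, 0.6], [0, 0, 0, 0, 0.6]]
  ],
  "force": 25
}}

```text
t: 14.1
position: [572.8, -356.4, 35.8]
eef_rot: [91.5, 90.0, -22.8]
wrist_force: [-1.3, 2.2, 1.6]
finger_gap: 0.816
```

```bash
python3 -c "
from h import *
plan([571.6,-357.6,35],-24.4)
"
```

```text
pos [ 572.8 -356.4   35.8] heading -24.28 gap 71.8 t 14.1 F [-1.3  2.2  1.6] -> shift [ 0.02  -0.016  0.039] turn 0.02 j7 -14.0
```

>>> {"method": "send_rows", "body": {
  "deltas": [
    [[-0.2, 0, 0, 0, 0.6], [-0.5, 0, 0, 0, 0.6], [-1, 0, 0, 0, 0.6], [-1.7, 0, 0, 0, 0.6], [-2.5, 0, 0, 0, 0.6]]
  ]
}}

```text
t: 14.6
position: [572.4, -356.5, 136.6]
eef_rot: [-102.8, 90.0, 142.9]
wrist_force: [-0.1, -0.4, -4.1]
finger_gap: 0.815
```

```bash
python3 -c "
from h import *
plan([571.6,-357.6,35],-24.4);snap('wrist','w8');snap('scene','s8')
a=cv2.imread('pics/s8.png');b=cv2.imread('pics/w8.png')
cv2.imwrite('pics/c8.png',np.hstack([cv2.resize(a[100:220,230:390],(400,300)),cv2.resize(b,(400,300))]))
plan([365,-238,100],-14.5)
"
```

```text
pos [ 572.4 -356.5  136.6] heading -24.28 gap 71.7 t 14.6 F [-0.1 -0.4 -4.1] -> shift [ 2.539 -0.004  0.034] turn 0.019 j7 -11.1
pos [ 576.3 -358.   141.5] heading -24.3 gap 71.3 t 14.7 F [ 0.6  0.2 -2. ] -> shift [ 0.978 -6.059 -0.56 ] turn -1.633 j7 -11.2
```

View pics/c8.png

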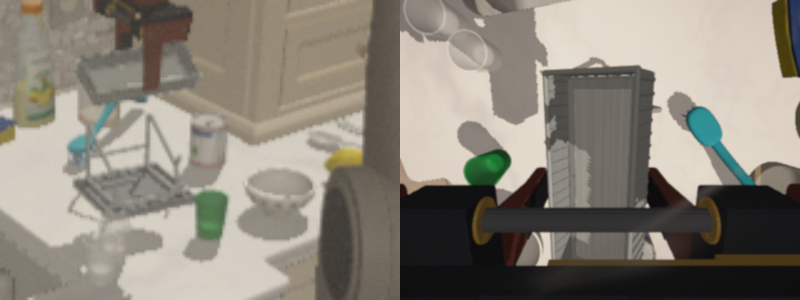

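```bash
cat > tilt.py <<'E'
from h import *
import sys
p,d,T,K=load(sys.argv[1])
Rc=np.array([[0,-.242,.97],[1,-.001,0],[.001,.97,.242]]);tc=np.array([-200.1,-1,-66.4])
v,u=np.mgrid[:384,:512];C=np.stack([(u-K[2])/K[0]*d,(v-K[3])/K[1]*d,d],-1)
L=C@Rc.T+tc   # tool coords x down
m=(d>0)&(v<255)&(abs(L[...,1])<15)&(L[...,2]<-15)&(L[...,2]>-70)&(L[...,0]>-70)&(L[...,0]<20)
q=L[m];A=np.c_[q[:,1],q[:,2],np.ones(len(q))]
c=np.linalg.lstsq(A,q[:,0],rcond=None)[0];r=q[:,0]-A@c
for _ in range(3):
    k=abs(r)<3;c=np.linalg.lstsq(A[k],q[k,0],rcond=None)[0];r=q[:,0]-A@c
print('n',len(q),k.sum(),'tilt about ring axis (deg, + = +jaw side lower)',np.degrees(np.arctan(c[0])).round(1),'other',np.degrees(np.arctan(c[1])).round(1),'x at centre (rep. tool)',c[2].round(1),'-> world z',)
E
python3 tilt.py w8; python3 tilt.py w7
```

```text
n 5506 5506 tilt about ring axis (deg, + = +jaw side lower) -30.1 other -0.2 x at centre (rep. tool) -41.1 -> world z
n 3093 3093 tilt about ring axis (deg, + = +jaw side lower) -30.1 other -0.2 x at centre (rep. tool) 11.4 -> world z
```

>>> {"method": "send_rows", "body": {
  "deltas": [
    [[0.1, -0.8, 0, -0.3, 0.6], [0.3, -2, -0.1, -0.7, 0.6], [0.5, -3.2, -0.3, -1.2, 0.6], [0.8, -4.4, -0.4, -1.6, 0.6], [0.95, -5.5, -0.5, -1.63, 0.6]]
  ]
}}

```text
t: 15.2
position: [377.5, -246.4, 96.2]
eef_rot: [-94.6, 89.9, 161.0]
wrist_force: [-0.5, -0.2, -4.0]
finger_gap: 0.81
```

```bash
python3 -c "
from h import *
plan([365,-238,20],-14.5)
"
```

```text
pos [ 377.5 -246.4   96.2] heading -14.43 gap 71.3 t 15.2 F [-0.5 -0.2 -4. ] -> shift [ 1.904 -0.351 -0.125] turn 0.012 j7 -2.1
```

>>> {"method": "send_rows", "body": {
  "deltas": [
    [[0.3, -0.25, -0.1, 0, 0.6], [0.9, -0.4, -0.13, 0, 0.6], [1.5, -0.4, -0.13, 0, 0.6], [1.9, -0.4, -0.13, 0, 0.6], [1.9, -0.4, -0.13, 0, 0.6]]
  ]
}}

```text
t: 15.7
position: [364.6, -237.8, 19.7]
eef_rot: [-111.2, 89.8, 144.3]
wrist_force: [-1.0, 0.8, -2.9]
finger_gap: 0.812
```

```bash
python3 -c "
from h import *
plan([365,-238,-16],-14.5);snap('wrist','w9');plan([365,-238,-16],-14.5)
"; python3 tilt.py w9
```

```text
pos [ 364.6 -237.8   19.7] heading -14.48 gap 71.5 t 15.7 F [-1.   0.8 -2.9] -> shift [0.893 0.013 0.003] turn 0.004 j7 -9.3
pos [ 365.5 -238.2   20.8] heading -14.48 gap 71.5 t 15.75 F [ 0.3 -0.4 -3.3] -> shift [ 0.92  -0.013 -0.002] turn 0.003 j7 -9.3
n 5499 5499 tilt about ring axis (deg, + = +jaw side lower) -30.2 other -0.1 x at centre (rep. tool) -41.2 -> world z
```

View pics/w9.png

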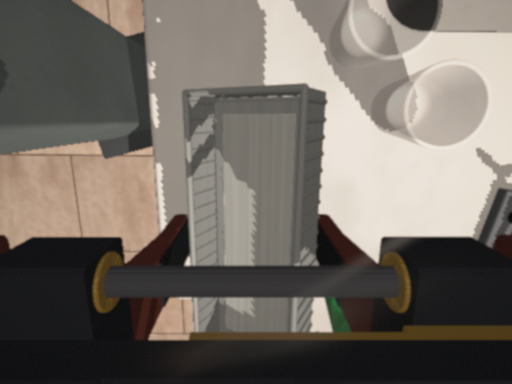

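>>> {"method": "send_rows", "body": {
  "deltas": [
    [[0.3, 0, 0, 0, 0.6], [0.6, 0, 0, 0, 0.6], [0.85, 0, 0, 0, 0.6], [0.9, 0, 0, 0, 0.6], [0.95, 0, 0, 0, 0.6]]
  ]
}}

```text
t: 16.25
position: [366.1, -238.6, -17.0]
eef_rot: [-116.3, 90.0, 139.2]
wrist_force: [-0.5, -0.4, -2.6]
finger_gap: 0.812
```

```bash
python3 -c "
from h import *
plan([365,-238,-16],-14.5)
"
```

```text
pos [ 366.1 -238.6  -17. ] heading -14.5 gap 71.4 t 16.25 F [-0.5 -0.4 -2.6] -> shift [-0.026 -0.031 -0.007] turn 0.001 j7 -13.4
```

Just before contact. Press down with a light grip so the tin levels.

>>> {"method": "send_rows", "body": {
  "deltas": [
    [[0.05, 0, 0, 0, 0.6], [0.1, 0, 0, 0, 0.6], [0.15, 0, 0, 0, 0.6], [0.2, 0, 0, 0, 0.6], [0.25, 0, 0, 0, 0.6]]
  ],
  "force": 6
}}

```text
t: 16.75
position: [367.2, -239.2, -26.1]
eef_rot: [71.3, 89.9, -33.2]
wrist_force: [0.3, -0.1, 6.1]
finger_gap: 0.825
```

```bash
python3 -c "
from h import *
snap('wrist','w10');plan([365,-238,-16],-14.5)
"; python3 tilt.py w10
```

```text
pos [ 367.1 -239.2  -26.3] heading -14.5 gap 72.5 t 16.8 F [-0.6 -0.2  2. ] -> shift [-0.258 -0.057 -0.015] turn 0.0 j7 -14.5
n 5590 5590 tilt about ring axis (deg, + = +jaw side lower) -27.7 other -0.3 x at centre (rep. tool) -42.7 -> world z
```

>>> {"method": "send_rows", "body": {
  "deltas": [
    [[0.04, 0, 0, 0, 0.6], [0.08, 0, 0, 0, 0.6], [0.12, 0, 0, 0, 0.6], [0.15, 0, 0, 0, 0.6], [0.15, 0, 0, 0, 0.6]]
  ],
  "force": 3
}}

```text
t: 17.3
position: [366.1, -238.7, -32.8]
eef_rot: [-123.9, 90.0, 131.6]
wrist_force: [-0.1, 0.2, -0.5]
finger_gap: 0.829
```

```bash
python3 -c "
from h import *
snap('wrist','w11');plan([365,-238,-16],-14.5)
"; python3 tilt.py w11
```

```text
pos [ 366.  -238.7  -32.8] heading -14.51 gap 72.7 t 17.35 F [ 0.6  0.3 -0.8] -> shift [-0.42  -0.029 -0.011] turn -0.001 j7 -15.1
n 5853 5853 tilt about ring axis (deg, + = +jaw side lower) -21.4 other -0.3 x at centre (rep. tool) -46.7 -> world z
```

>>> {"method": "send_rows", "body": {
  "deltas": [
    [[0, 0, 0, 0, 0.835], [0, 0, 0, 0, 0.84], [0, 0, 0, 0, 0.845], [0, 0, 0, 0, 0.85], [0, 0, 0, 0, 0.86]]
  ],
  "force": 3
}}

```text
t: 17.85
position: [366.1, -238.8, -32.6]
eef_rot: [-73.9, 90.0, -178.4]
wrist_force: [0.3, 0.5, 0.0]
finger_gap: 0.856
```

```bash
python3 -c "
from h import *
snap('wrist','w12');plan([365,-238,-16],-14.5)
"; python3 tilt.py w12
```

```text
pos [ 366.2 -238.8  -32.6] heading -14.51 gap 75.5 t 17.9 F [0.2 0.1 0.9] -> shift [-0.416 -0.033 -0.011] turn -0.001 j7 -15.1
n 5416 5416 tilt about ring axis (deg, + = +jaw side lower) -0.0 other -0.0 x at centre (rep. tool) -40.6 -> world z
```

View pics/w12.png

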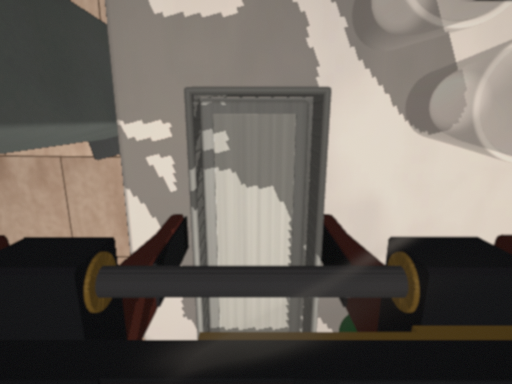

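>>> {"method": "send_rows", "body": {
  "deltas": [
    [[0.02, 0, 0, 0, 0.6], [0.02, 0, 0, 0, 0.6], [0.02, 0, 0, 0, 0.6], [0.02, 0, 0, 0, 0.6], [0.02, 0, 0, 0, 0.6]]
  ],
  "force": 25
}}

```text
t: 18.4
position: [366.7, -238.9, -33.3]
eef_rot: [90.1, 89.9, -14.4]
wrist_force: [1.6, -0.6, 0.6]
finger_gap: 0.76
```

>>> {"method": "send_rows", "body": {
  "deltas": [
    [[-0.2, 0, 0, 0, 0.6], [-0.5, 0, 0, 0, 0.6], [-1, 0, 0, 0, 0.6], [-1.8, 0, 0, 0, 0.6], [-2.8, 0, 0, 0, 0.6]]
  ],
  "force": 25
}}

```text
t: 18.9
position: [364.1, -237.6, 79.2]
eef_rot: [-110.7, 89.8, 144.8]
wrist_force: [-0.1, -0.8, -4.3]
finger_gap: 0.761
```

```bash
python3 -c "
from h import *
plan([471,-165,110],20);snap('wrist','w13')
p,d,T,K=load('w13');W=cloud(d,T,K)
for c in ((463.5,-140.4),(482,-190.5)):
  P=rimfit(W,c,55,63)
  if P is not None:
    f=least_squares(lambda c:np.hypot(P[:,0]-c[0],P[:,1]-c[1])-22.5,c,loss='soft_l1');print(f.x)
plan([471,-165,110],20)
"; python3 tilt.py w13
```

```text
pos [ 364.1 -237.6   79.2] heading -14.48 gap 67.0 t 18.9 F [-0.1 -0.8 -4.3] -> shift [-0.776  2.13  -2.427] turn -5.747 j7 -3.5
n 630 x [444.5 487.7] y [-162.2 -121.9] z 59.2
[ 465.08945994 -143.37959248]
n 660 x [465.2 508.5] y [-215.6 -157.5] z 59.1
[ 485.76603091 -194.41045461]
pos [ 368.1 -239.3   85. ] heading -14.46 gap 66.8 t 18.95 F [ 1.3 -0.1  2.3] -> shift [-0.62   2.031 -2.44 ] turn -5.743 j7 -3.3
n 5458 5458 tilt about ring axis (deg, + = +jaw side lower) -0.1 other -0.0 x at centre (rep. tool) -41.2 -> world z
```

View pics/w13.png

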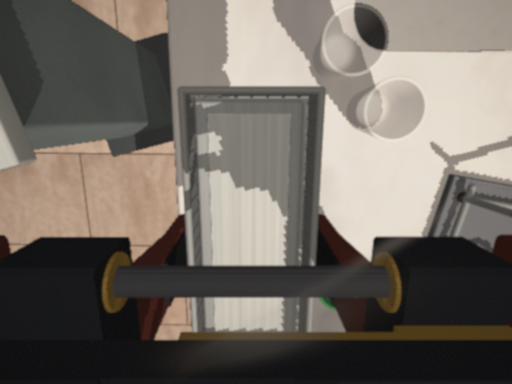

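```bash
cat > gl.py <<'E'
from h import *
import sys
n=sys.argv[1]
a=bot.read_state()['position'];snap('wrist',n);snap('top',n+'t');b=bot.read_state()['position'];print(np.round(a,1),np.round(b,1))
for f in (n,n+'t'):
  p,d,T,K=load(f);W=cloud(d,T,K); out=[]
  for c in ((464,-141),(483,-192)):
    m=(W[...,2]>56)&(W[...,2]<63)&(np.hypot(W[...,0]-c[0],W[...,1]-c[1])<27);P=W[m]
    if len(P)<10: print(f,'few');continue
    r=least_squares(lambda c:np.hypot(P[:,0]-c[0],P[:,1]-c[1])-22.5,c,loss='soft_l1');out.append(r.x)
  if len(out)==2:
    A,B=out;D=B-A;print(f,A.round(1),B.round(1),'sep',np.hypot(*D).round(1),'jaw heading',(np.degrees(np.arctan2(D[1],D[0]))+90).round(1),'mid',((A+B)/2).round(1))
E
python3 gl.py w14; python3 -c "
from h import *
p,d,T,K=load('w13');W=cloud(d,T,K);print(T[:3,3])"
```

```text
[ 368.1 -239.3   85. ] [ 367.2 -239.7   80.9]
w14 [ 463.4 -141.6] [ 484.  -194.5] sep 56.8 jaw heading 21.3 mid [ 473.7 -168.1]
w14t [ 463.1 -139.3] [ 483.8 -193.1] sep 57.7 jaw heading 21.0 mid [ 473.5 -166.2]
[ 384.1128592  -173.88205122  284.99908762]
```

```bash
cat > rel.py <<'E'
from h import *
import sys
p,d,T,K=load(sys.argv[1])
Rc=np.array([[0,-.242,.97],[1,-.001,0],[.001,.97,.242]]);tc=np.array([-200.1,-1,-66.4])
v,u=np.mgrid[:384,:512];C=np.stack([(u-K[2])/K[0]*d,(v-K[3])/K[1]*d,d],-1)
L=C@Rc.T+tc
m=(d>0)&(v<250)&(L[...,0]<-55)&(L[...,0]>-72)&(abs(L[...,1])<45)&(L[...,2]<-20)&(L[...,2]>-95)
q=L[m];print('ring top x',np.median(q[:,0]).round(1),'y',np.percentile(q[:,1],[1,99]).round(1),'zmin',np.percentile(q[:,2],1).round(1))
E
python3 rel.py w14; python3 rel.py w13
python3 -c "
from h import *
plan([473,-167.4,105],21.2)"
```

```text
ring top x -62.4 y [-34.1  32.3] zmin -79.7
ring top x -62.5 y [-34.1  32.3] zmin -79.7
pos [ 367.2 -239.7   80.9] heading -14.55 gap 67.0 t 19.05 F [-1.4 -0.1 -3.1] -> shift [-0.601  2.109 -2.414] turn -5.958 j7 -3.7
```

>>> {"method": "send_rows", "body": {
  "deltas": [
    [[0, 0.4, -0.5, -1.2, 0.6], [0, 0.9, -1.1, -2.5, 0.6], [0, 1.5, -1.7, -3.8, 0.6], [0, 1.9, -2.2, -5, 0.6], [0, 2.13, -2.4, -5.95, 0.6]]
  ]
}}

```text
t: 19.55
position: [473.2, -164.5, 77.4]
eef_rot: [-168.6, 89.9, 123.0]
wrist_force: [0.0, 0.2, -4.4]
finger_gap: 0.761
```

>>> {"method": "send_rows", "body": {
  "deltas": [
    [[0, 0, 0, 0, 0.6], [0, 0, 0, 0, 0.6], [0, 0, 0, 0, 0.6], [0, 0, 0, 0, 0.6], [0, 0, 0, 0, 0.6]]
  ]
}}

```text
t: 20.05
position: [472.1, -167.8, 78.5]
eef_rot: [-62.8, 90.0, -131.7]
wrist_force: [-0.2, 0.5, -2.7]
finger_gap: 0.762
```

```bash
python3 -c "
from h import *
plan([473.6,-168,40],21.2);snap('wrist','w15');snap('scene','s15');plan([473.6,-168,40],21.2)
a=cv2.imread('pics/s15.png');b=cv2.imread('pics/w15.png')
cv2.imwrite('pics/c15.png',np.hstack([cv2.resize(a[130:250,210:370],(400,300)),cv2.resize(b,(400,300))]))
"
```

```text
pos [ 472.1 -167.8   78.5] heading 21.1 gap 67.1 t 20.05 F [-0.2  0.5 -2.7] -> shift [0.963 0.035 0.018] turn -0.017 j7 12.5
pos [ 472.4 -167.6   78.7] heading 21.13 gap 67.1 t 20.15 F [-0.  -0.6 -3.4] -> shift [0.966 0.023 0.02 ] turn -0.011 j7 12.5
```

View pics/c15.png

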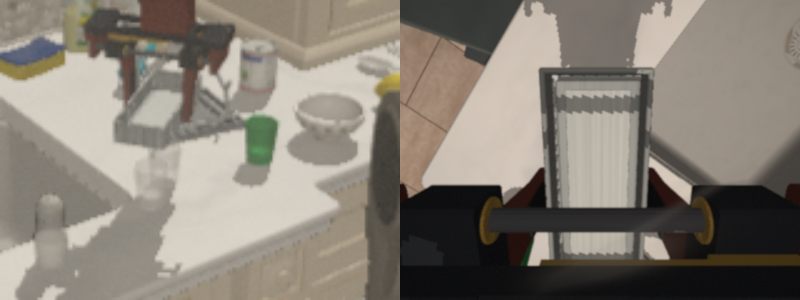

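>>> {"method": "send_rows", "body": {
  "deltas": [
    [[0.3, 0.03, 0, 0, 0.6], [0.7, 0.03, 0, 0, 0.6], [1.0, 0.03, 0, 0, 0.6], [1.2, 0.03, 0, 0, 0.6], [1.25, 0.03, 0, 0, 0.6]]
  ]
}}

```text
t: 20.65
position: [472.8, -166.3, 27.0]
eef_rot: [-135.0, 89.8, 156.2]
wrist_force: [-0.8, -0.8, -3.4]
finger_gap: 0.762
```

>>> {"method": "send_rows", "body": {
  "deltas": [
    [[0.08, 0, 0, 0, 0.6], [0.16, 0, 0, 0, 0.6], [0.22, 0, 0, 0, 0.6], [0.26, 0, 0, 0, 0.6], [0.3, 0, 0, 0, 0.6]]
  ]
}}

```text
t: 21.15
position: [474.2, -166.9, 16.8]
eef_rot: [46.6, 90.0, -22.3]
wrist_force: [-0.5, 0.5, -1.6]
finger_gap: 0.765
```

```bash
python3 -c "
from h import *
plan([473.6,-168,-33],21.2);snap('wrist','w16')
"; python3 tilt.py w16;python3 rel.py w16
```

```text
pos [ 474.2 -166.9   16.8] heading 21.19 gap 67.3 t 21.15 F [-0.5  0.5 -1.6] -> shift [ 1.244 -0.025  0.021] turn -0.002 j7 7.3
n 5934 5934 tilt about ring axis (deg, + = +jaw side lower) 0.1 other 0.1 x at centre (rep. tool) -48.4 -> world z
ring top x -62.3 y [-34.2  32.2] zmin -79.7
```

>>> {"method": "send_rows", "body": {
  "deltas": [
    [[0.15, 0, 0, 0, 0.6], [0.35, 0, 0, 0, 0.6], [0.55, 0, 0, 0, 0.6], [0.75, 0, 0, 0, 0.6], [0.9, 0, 0, 0, 0.6]]
  ]
}}

```text
t: 21.7
position: [473.4, -166.6, -20.5]
eef_rot: [-132.1, 89.9, 159.1]
wrist_force: [-0.1, -0.4, -2.1]
finger_gap: 0.759
```

```bash
python3 -c "
from h import *
plan([473.6,-168,-33.3],21.2);snap('wrist','w17')
"; python3 tilt.py w17
```

```text
pos [ 473.4 -166.6  -20.5] heading 21.2 gap 66.8 t 21.7 F [-0.1 -0.4 -2.1] -> shift [ 0.32  -0.008  0.035] turn -0.0 j7 4.1
n 0 0 tilt about ring axis (deg, + = +jaw side lower) 0.0 other 0.0 x at centre (rep. tool) 0.0 -> world z
```

View pics/w17.png

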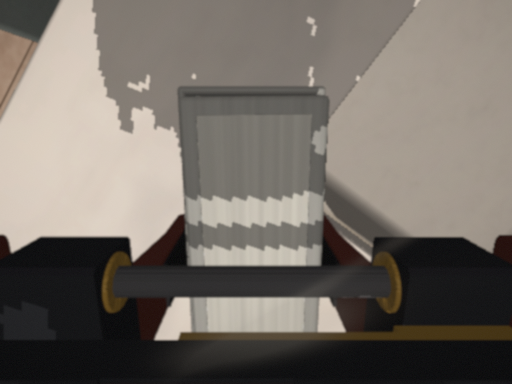

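>>> {"method": "send_rows", "body": {
  "deltas": [
    [[0.1, 0, 0, 0, 0.6], [0.2, 0, 0, 0, 0.6], [0.28, 0, 0, 0, 0.6], [0.32, 0, 0, 0, 0.6], [0.33, 0, 0, 0, 0.6]]
  ]
}}

```text
t: 22.25
position: [473.8, -166.8, -32.8]
eef_rot: [-124.2, 90.0, 167.0]
wrist_force: [-0.3, 0.4, -2.0]
finger_gap: 0.763
```

>>> {"method": "send_rows", "body": {
  "deltas": [
    [[0, 0, 0, 0, 0.8], [0, 0, 0, 0, 0.85], [0, 0, 0, 0, 0.9], [0, 0, 0, 0, 0.95], [0, 0, 0, 0, 0.95]]
  ]
}}

```text
t: 22.75
position: [474.0, -166.8, -32.5]
eef_rot: [40.7, 90.0, -28.1]
wrist_force: [-0.4, 0.4, 0.0]
finger_gap: 0.949
```

```bash
python3 -c "
from h import *
plan([473.6,-168,10],21.2);snap('wrist','w18')
"
```

```text
pos [ 474.  -166.8  -32.5] heading 21.19 gap 83.5 t 22.75 F [-0.4  0.4  0. ] -> shift [-1.063 -0.019  0.025] turn -0.001 j7 3.0
```

>>> {"method": "send_rows", "body": {
  "deltas": [
    [[-0.3, 0, 0, 0, 0.95], [-0.6, 0, 0, 0, 0.95], [-0.91, 0, 0, 0, 0.95], [-0.91, 0, 0, 0, 0.8], [-0.91, 0, 0, 0, 0.7]]
  ],
  "force": 12
}}

```text
t: 23.3
position: [474.2, -167.1, 4.4]
eef_rot: [39.1, 89.9, -29.8]
wrist_force: [-0.7, 0.2, 0.3]
finger_gap: 0.81
```

```bash
python3 -c "
from h import *
plan([473.6,-168,4],21.2);snap('wrist','w19')
p,d,T,K=load('w19')
Rc=np.array([[0,-.242,.97],[1,-.001,0],[.001,.97,.242]]);tc=np.array([-200.1,-1,-66.4])
v,u=np.mgrid[:384,:512];C=np.stack([(u-K[2])/K[0]*d,(v-K[3])/K[1]*d,d],-1);L=C@Rc.T+tc
s=bot.read_state();z=s['position'][2]-L[...,0]
for lo,hi in ((61,69),(25,35)):
  m=(d>0)&(v<240)&(z>lo)&(z<hi)&(abs(L[...,1])<45)&(L[...,2]<-18)&(L[...,2]>-95);q=L[m]
  print(lo,len(q),np.percentile(q[:,1],[1,99]).round(1),np.percentile(q[:,2],[1,99]).round(1),'z',np.median(z[m]).round(1))
"
```

```text
pos [ 474.2 -167.1    4.4] heading 21.17 gap 71.3 t 23.3 F [-0.7  0.2  0.3] -> shift [ 0.011 -0.023  0.015] turn -0.005 j7 6.2
61 14068 [-28.4  27.8] [-74.6 -18.7] z 64.6
25 654 [-33.6  31. ] [-80.6 -77.2] z 28.8
```

View pics/w19.png

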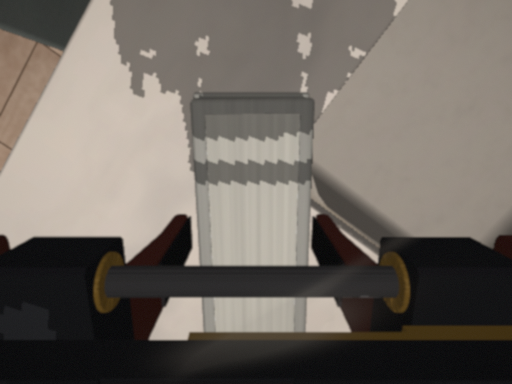

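>>> {"method": "send_rows", "body": {
  "deltas": [
    [[0, 0, 0.06, 0, 0.55], [0, 0, 0.06, 0, 0.55], [0, 0, 0.06, 0, 0.55], [0, 0, 0.06, 0, 0.55], [0, 0, 0.06, 0, 0.55]]
  ],
  "force": 15
}}

```text
t: 23.85
position: [474.5, -169.0, 3.5]
eef_rot: [-124.9, 90.0, 166.3]
wrist_force: [0.4, -0.3, -0.6]
finger_gap: 0.655
```

>>> {"method": "send_rows", "body": {
  "deltas": [
    [[-0.15, 0, 0, 0, 0.55], [-0.4, 0, 0, 0, 0.55], [-0.9, 0, 0, 0, 0.55], [-1.6, 0, 0, 0, 0.55], [-2.5, 0, 0, 0, 0.55]]
  ],
  "force": 15
}}

```text
t: 24.35
position: [473.6, -168.6, 104.6]
eef_rot: [-136.4, 89.9, 154.8]
wrist_force: [0.4, -0.6, -1.3]
finger_gap: 0.657
```

```bash
python3 -c "
from h import *
plan([578,-360.5,130],-24.4);snap('scene','s20');snap('wrist','w20');plan([578,-360.5,130],-24.4)
a=cv2.imread('pics/s20.png');b=cv2.imread('pics/w20.png')
cv2.imwrite('pics/c20.png',np.hstack([cv2.resize(a[130:250,210:370],(400,300)),cv2.resize(b,(400,300))]))
"; python3 tilt.py w20
```

```text
pos [ 473.6 -168.6  104.6] heading 21.22 gap 57.8 t 24.35 F [ 0.4 -0.6 -1.3] -> shift [-0.646  0.695  5.416] turn 7.604 j7 14.6
pos [ 478.  -169.4  108.5] heading 21.2 gap 58.1 t 24.45 F [ 0.7  0.3 -1.4] -> shift [-0.506  0.606  5.362] turn 7.6 j7 14.6
n 7075 7075 tilt about ring axis (deg, + = +jaw side lower) -0.4 other -0.1 x at centre (rep. tool) -61.7 -> world z
```

View pics/c20.png

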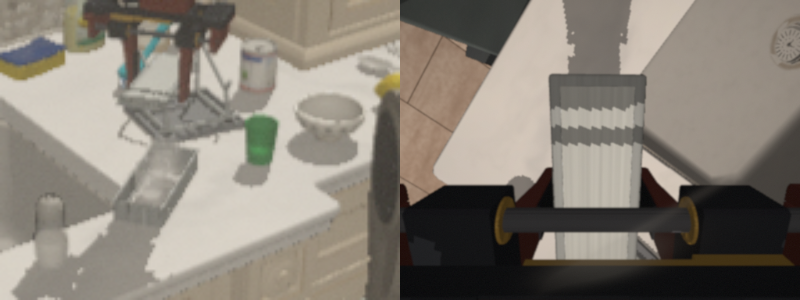

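>>> {"method": "send_rows", "body": {
  "deltas": [
    [[0, 0.1, 1, 1.2, 0.55], [0, 0.3, 2.1, 2.5, 0.55], [0, 0.4, 3.2, 3.9, 0.55], [0, 0.5, 4.3, 5.2, 0.55], [0, 0.65, 5.2, 6.5, 0.55]]
  ]
}}

```text
t: 24.95
position: [573.8, -356.4, 103.0]
eef_rot: [-45.2, 89.9, -153.4]
wrist_force: [0.6, -0.0, -1.8]
finger_gap: 0.659
```

```bash
python3 -c "
from h import *
plan([579.7,-361.3,70],-24.4)"
```

```text
pos [ 573.8 -356.4  103. ] heading -18.22 gap 58.0 t 24.95 F [ 0.6 -0.  -1.8] -> shift [0.826 0.18  0.069] turn 1.029 j7 -7.1
```

>>> {"method": "send_rows", "body": {
  "deltas": [
    [[0, 0.1, 0.06, 0.6, 0.55], [0.3, 0.18, 0.07, 1.03, 0.55], [0.8, 0.18, 0.07, 1.03, 0.55], [0.8, 0.18, 0.07, 1.03, 0.55], [0.8, 0.18, 0.07, 1.03, 0.55]]
  ]
}}

```text
t: 25.45
position: [579.5, -358.0, 71.3]
eef_rot: [-97.3, 89.9, 148.7]
wrist_force: [0.4, -0.4, -1.9]
finger_gap: 0.658
```

```bash
python3 -c "
from h import *
a=bot.read_state()['position'];snap('wrist','w21');plan([579.7,-361.3,36],-24.4)
p,d,T,K=load('w21');W=cloud(d,T,K)
Rc=np.array([[0,-.242,.97],[1,-.001,0],[.001,.97,.242]]);tc=np.array([-200.1,-1,-66.4])
v,u=np.mgrid[:384,:512];C=np.stack([(u-K[2])/K[0]*d,(v-K[3])/K[1]*d,d],-1);L=C@Rc.T+tc
m=(d>0)&(v<240)&(abs(L[...,0]+61)<5)&(abs(L[...,1])<40)&(L[...,2]<-18)&(L[...,2]>-95);q=L[m]
print('plate y',np.percentile(q[:,1],[1,99]).round(1),'z',np.percentile(q[:,2],[.5]).round(1))
"; python3 tilt.py w21
```

```text
pos [ 580.2 -358.3   72.1] heading -23.97 gap 57.8 t 25.5 F [ 0.4  0.7 -1.5] -> shift [0.903 0.02  0.075] turn 0.071 j7 -13.0
plate y [-28.6  27.5] z [-76.4]
n 7056 7056 tilt about ring axis (deg, + = +jaw side lower) -0.4 other -0.1 x at centre (rep. tool) -61.6 -> world z
```

View pics/w21.png

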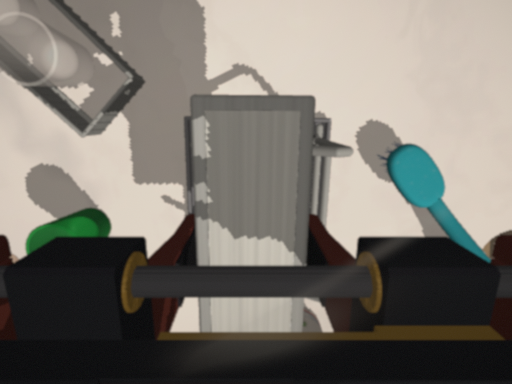

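>>> {"method": "send_rows", "body": {
  "deltas": [
    [[0.2, 0.03, 0.06, 0.07, 0.55], [0.5, 0.03, 0.06, 0.07, 0.55], [0.75, 0.03, 0.06, 0.07, 0.55], [0.9, 0.03, 0.06, 0.07, 0.55], [0.9, 0.03, 0.06, 0.07, 0.55]]
  ]
}}

```text
t: 26.0
position: [579.3, -360.5, 34.2]
eef_rot: [-95.9, 89.9, 149.7]
wrist_force: [0.6, 0.7, -1.9]
finger_gap: 0.66
```

```bash
python3 -c "
from h import *
plan([580.4,-361,33],-24.4)"
```

```text
pos [ 579.3 -360.5   34.2] heading -24.4 gap 58.0 t 26.0 F [ 0.6  0.7 -1.9] -> shift [ 0.029  0.03  -0.001] turn 0.001 j7 -14.2
```

Now press gently with a light grip so the plate tilts onto the rails.

>>> {"method": "send_rows", "body": {
  "deltas": [
    [[0.05, 0.02, 0, 0, 0.55], [0.1, 0.02, 0, 0, 0.55], [0.15, 0.02, 0, 0, 0.55], [0.2, 0.02, 0, 0, 0.55], [0.25, 0.02, 0, 0, 0.55]]
  ],
  "force": 5
}}

```text
t: 26.5
position: [581.4, -361.6, 26.2]
eef_rot: [86.8, 89.9, -27.6]
wrist_force: [-0.5, 0.6, 2.5]
finger_gap: 0.655
```

```bash
python3 -c "
from h import *
snap('wrist','w22');plan([580.4,-361,17],-24.4)"; python3 tilt.py w22
```

```text
pos [ 581.3 -361.5   25.7] heading -24.41 gap 58.1 t 26.55 F [-0.3  0.   3. ] -> shift [ 0.218 -0.025 -0.003] turn -0.001 j7 -14.5
n 7416 7416 tilt about ring axis (deg, + = +jaw side lower) -7.2 other -0.0 x at centre (rep. tool) -65.2 -> world z
```

>>> {"method": "send_rows", "body": {
  "deltas": [
    [[0.05, -0.01, 0, 0, 0.5], [0.1, -0.01, 0, 0, 0.5], [0.15, -0.02, 0, 0, 0.5], [0.2, -0.02, 0, 0, 0.5], [0.25, -0.02, 0, 0, 0.5]]
  ],
  "force": 4
}}

```text
t: 27.05
position: [580.2, -361.0, 15.5]
eef_rot: [-105.1, 90.0, 140.5]
wrist_force: [-0.0, -0.7, 1.8]
finger_gap: 0.641
```

```bash
python3 -c "
from h import *
snap('wrist','w23');plan([580.4,-361,17],-24.4)"; python3 tilt.py w23
```

```text
pos [ 580.  -360.9   15.1] heading -24.4 gap 56.8 t 27.1 F [-1.1  0.3  1.1] -> shift [-0.046  0.01  -0.002] turn -0.0 j7 -14.8
n 3565 3565 tilt about ring axis (deg, + = +jaw side lower) -15.3 other -0.2 x at centre (rep. tool) -70.1 -> world z
```

>>> {"method": "send_rows", "body": {
  "deltas": [
    [[0.06, 0, 0, 0, 0.5], [0.12, 0, 0, 0, 0.5], [0.18, 0, 0, 0, 0.5], [0.24, 0, 0, 0, 0.5], [0.3, 0, 0, 0, 0.5]]
  ],
  "force": 3
}}

```text
t: 27.6
position: [580.2, -361.0, 3.5]
eef_rot: [-100.4, 90.0, 145.2]
wrist_force: [-0.0, -0.6, -0.9]
finger_gap: 0.605
```

```bash
python3 -c "
from h import *
snap('wrist','w24');plan([580.4,-361,17],-24.4)"; python3 tilt.py w24
```

```text
pos [ 579.9 -360.9    3. ] heading -24.4 gap 53.3 t 27.65 F [ 0.1  0.3 -1.3] -> shift [-0.349  0.011 -0.003] turn -0.0 j7 -15.2
n 849 849 tilt about ring axis (deg, + = +jaw side lower) -20.5 other -0.2 x at centre (rep. tool) -74.1 -> world z
```

View pics/w24.png

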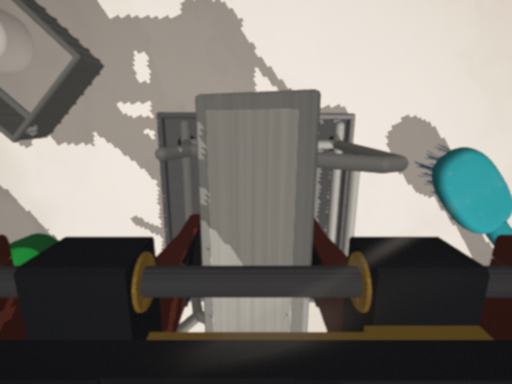

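```bash
sed -i 's/L\[...,0\]>-70/L[...,0]>-95/' tilt.py; python3 tilt.py w23; python3 tilt.py w24
```

```text
n 8054 8054 tilt about ring axis (deg, + = +jaw side lower) -17.2 other -0.2 x at centre (rep. tool) -70.5 -> world z
n 8872 8872 tilt about ring axis (deg, + = +jaw side lower) -29.0 other -0.2 x at centre (rep. tool) -76.7 -> world z
```

>>> {"method": "send_rows", "body": {
  "deltas": [
    [[0.03, 0.01, 0, 0, 0.5], [0.03, 0.01, 0, 0, 0.61], [0.03, 0.01, 0, 0, 0.615], [0.03, 0.01, 0, 0, 0.62], [0.03, 0.01, 0, 0, 0.63]]
  ],
  "force": 3
}}

```text
t: 28.15
position: [580.9, -361.3, 2.8]
eef_rot: [90.0, 90.0, -24.4]
wrist_force: [-0.7, -0.4, 0.1]
finger_gap: 0.63
```

```bash
cat > plate.py <<'E'
from h import *
import sys
f=sys.argv[1];tilt=30
p,d,T,K=load(f);W=cloud(d,T,K)
a=np.radians(-24.4);t=np.radians(30)
X=np.array([np.cos(a)*np.cos(t),np.sin(a)*np.cos(t),np.sin(t)]);Y=np.array([-np.sin(a),np.cos(a),0]);Z=np.cross(X,Y);B=np.array([X,Y,Z])
S=np.array([581.1,-361.9,72.8])
Q=(W-S)@B.T
row=np.arange(384)[:,None]<250
m=row&(abs(Q[...,2]-6)<4)&(abs(Q[...,0])<45)&(abs(Q[...,1])<90)
q=Q[m];print('z',np.percentile(q[:,2],[5,50,95]).round(1),'x',np.percentile(q[:,0],[1,99]).round(1),'y',np.percentile(q[:,1],[.5,99.5]).round(1))
ys=np.arange(0,70,8)
for k in (2,98):
    e=[np.percentile(q[abs(q[:,1]-y)<4,0],k) if (abs(q[:,1]-y)<4).sum()>5 else np.nan for y in ys]; print(k,np.round(e,1))
s=bot.read_state()
E
python3 -c "
from h import *
snap('wrist','w25');plan([580.4,-361,17],-24.4)"; python3 tilt.py w25;python3 plate.py w25;python3 plate.py w24
```

```text
pos [ 581.  -361.4    2.8] heading -24.4 gap 55.4 t 28.2 F [0.4 0.3 0.4] -> shift [-0.355 -0.017 -0.002] turn -0.001 j7 -15.2
n 9009 9009 tilt about ring axis (deg, + = +jaw side lower) -30.0 other -0.2 x at centre (rep. tool) -77.4 -> world z
z [4.5 5.9 6.9] x [-35.5  28.8] y [ 4.7 77.4]
2 [-30.7 -30.7 -35.9 -26.6 -26.5 -26.6 -37.5 -37.6 -26.3]
98 [-18.5  11.6  28.4  28.5  28.5  28.6  28.6  28.6  28.6]
z [4.4 6.  7. ] x [-35.5  28.8] y [ 5.  77.4]
2 [-29.9 -30.  -35.2 -26.4 -26.4 -26.2 -38.  -38.2 -26.3]
98 [-20.   12.1  28.5  28.6  28.6  28.6  28.5  28.6  28.6]
```

>>> {"method": "send_rows", "body": {
  "deltas": [
    [[0, 0, 0, 0, 0.66], [0, 0, 0, 0, 0.7], [0, 0, 0, 0, 0.75], [0, 0, 0, 0, 0.8], [0, 0, 0, 0, 0.85]]
  ],
  "force": 5
}}

```text
t: 28.7
position: [580.7, -361.2, 2.6]
eef_rot: [86.6, 90.0, -27.8]
wrist_force: [0.8, -0.2, -0.5]
finger_gap: 0.839
```

```bash
python3 -c "
from h import *
snap('wrist','w26');plan([580.4,-361,17],-24.4)"; python3 tilt.py w26;python3 plate.py w26
```

```text
pos [ 580.7 -361.3    2.6] heading -24.41 gap 74.3 t 28.75 F [ 0.2 -1.  -0.4] -> shift [-0.361 -0.009 -0.003] turn -0.001 j7 -15.2
n 8917 8917 tilt about ring axis (deg, + = +jaw side lower) -29.1 other -0.2 x at centre (rep. tool) -77.3 -> world z
z [4.6 5.9 6.8] x [-38.6  20.7] y [ 2.7 77.4]
2 [-42.  -41.4 -41.1 -34.7 -34.6 -34.7 -37.4 -37.1 -34.4]
98 [-20.6  11.5  20.6  20.5  20.5  20.4  20.4  20.5  20.6]
```

>>> {"method": "send_rows", "body": {
  "deltas": [
    [[-0.5, 0, 0, 0, 0.9], [-1.3, 0, 0, 0, 0.95], [-2.3, 0, 0, 0, 1], [-3.3, 0, 0, 0, 1], [-4.3, 0, 0.3, 0, 1]]
  ]
}}

```text
t: 29.25
position: [576.6, -369.9, 176.3]
eef_rot: [173.3, 89.9, 59.1]
wrist_force: [1.3, -0.2, -0.5]
finger_gap: 0.994
```

>>> {"method": "send_rows", "body": {
  "deltas": [
    [[0, 0, 0.6, 0, 1], [0, 0, 1.2, 0, 1], [0, 0, 1.2, 0, 1], [0, 0, 1.2, 0, 1], [0, 0, 1.2, 0, 1]]
  ]
}}

```text
t: 29.75
position: [556.5, -414.2, 174.4]
eef_rot: [-166.1, 89.9, 79.6]
wrist_force: [0.6, -0.2, -0.2]
finger_gap: 1.0
```

```bash
cat > pl2.py <<'E'
from h import *
import sys
p,d,T,K=load(sys.argv[1]);W=cloud(d,T,K)
row=np.arange(384)[:,None]<(250 if sys.argv[1][0]=='w' else 999)
a=np.radians(-24.4);X2=np.array([np.cos(a),np.sin(a)]);Y2=np.array([-np.sin(a),np.cos(a)])
q=np.stack([(W[...,:2]-[581.1,-361.9])@X2,(W[...,:2]-[581.1,-361.9])@Y2,W[...,2]],-1)
m=row&(abs(q[...,0]+8)<16)&(abs(q[...,1])<65)&(q[...,2]>58)&(q[...,2]<100)
r=q[m];A=np.c_[r[:,0],r[:,1],np.ones(len(r))]
for _ in range(4):
    c=np.linalg.lstsq(A,r[:,2],rcond=None)[0];e=r[:,2]-A@c;k=abs(e)<3;A,r=A[k],r[k]
print(len(r),'slope x',np.degrees(np.arctan(c[0])).round(2),'slope y',np.degrees(np.arctan(c[1])).round(2),'z at seat',c[2].round(1),'(expect',round(72.8+6/np.cos(np.pi/6),1),')')
E
python3 -c "
from h import *
print(np.round(bot.read_state()['position'],1))
snap('wrist','w27');snap('scene','s27');snap('top','t27');plan([580.4,-361,17],-24.4)
a=cv2.imread('pics/s27.png');b=cv2.imread('pics/w27.png')
cv2.imwrite('pics/c27.png',np.hstack([cv2.resize(a[130:250,210:370],(400,300)),cv2.resize(b,(400,300))]))
"; python3 plate.py w27; python3 pl2.py w27
```

```text
[ 556.5 -414.2  174.4]
pos [ 556.6 -414.4  174.5] heading -24.29 gap 88.1 t 29.9 F [ 0.2 -0.3 -0.2] -> shift [ 3.938 -0.007 -1.46 ] turn 0.018 j7 -5.3
z [4.5 5.9 7.1] x [-36.3  20.8] y [-74.7  76.7]
2 [-35.3 -34.9 -34.6 -34.6 -34.  -34.8 -37.7 -36.  -34.4]
98 [20.4 20.8 20.5 20.6 20.6 20.6 20.5 20.8 20.8]
4201 slope x 29.96 slope y -0.18 z at seat 79.8 (expect 79.7 )
```

View pics/c27.png

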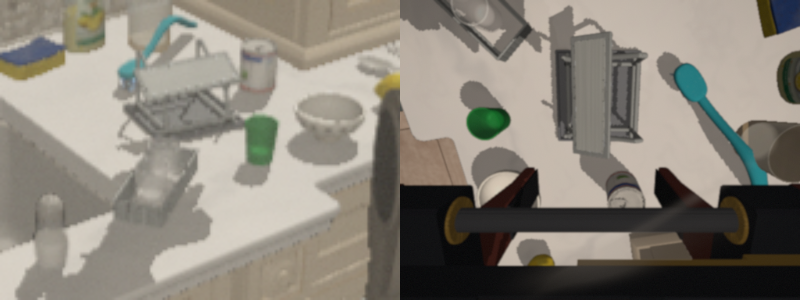

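```bash
python3 -c "
from h import *
out=[]
for f in ('top0','t27'):
  p,d,T,K=load(f);W=cloud(d,T,K);o=[]
  for n,c,lo,hi,r in (('salt',(470,36),60,93,40),('mill',(495,224),100,175,50),('green',(422,-328),45,64,40),('can',(560,-518),60,76,45),('bowl',(386,-460),30,50,65),('A',(463,-140),54,64,26),('B',(484,-194),54,64,26)):
    m=(W[...,2]>lo)&(W[...,2]<hi)&(np.hypot(W[...,0]-c[0],W[...,1]-c[1])<r);P=W[m];o.append((n,len(P),P.mean(0).round(1) if len(P) else None))
  print(f,o)
p,d,T,K=load('t27');W=cloud(d,T,K)
w=np.array([np.cos(np.radians(21.2)),np.sin(np.radians(21.2))]);l=np.array([w[1],-w[0]])
q=W[...,:2]-[474,-167];a=q@w;b=q@l
m=(W[...,2]>20)&(W[...,2]<36)&(abs(a)<45)&(abs(b)<95);print('ring top',m.sum(),np.percentile(a[m],[1,99]).round(1),np.percentile(b[m],[1,99]).round(1),np.percentile(W[...,2][m],[10,50,90]).round(1))
cv2.imwrite('pics/t27c.png',cv2.resize(cv2.cvtColor(p,cv2.COLOR_RGB2BGR)[120:230,150:400],None,fx=3.2,fy=3.2,interpolation=cv2.INTER_CUBIC))
"; python3 pl2.py t27
```

```text
top0 [('salt', 77, array([472.4,  36.6,  83. ])), ('mill', 187, array([500.3, 230.5, 149.1])), ('green', 41, array([ 422.7, -330.9,   56.1])), ('can', 210, array([ 558.5, -516. ,   68.1])), ('bowl', 165, array([ 384.8, -453.6,   40.4])), ('A', 30, array([ 463. , -140.9,   58.8])), ('B', 0, None)]
t27 [('salt', 73, array([471.5,  35.2,  84.5])), ('mill', 185, array([500.5, 230.6, 149. ])), ('green', 42, array([ 421.4, -330. ,   56.2])), ('can', 0, None), ('bowl', 75, array([ 394.4, -420.8,   40.4])), ('A', 30, array([ 464.7, -140.1,   58.9])), ('B', 32, array([ 485.4, -194.2,   59. ]))]
ring top 166 [-31.9  35. ] [-80.7  81. ] [23.1 28.4 33. ]
233 slope x 29.2 slope y -0.39 z at seat 79.6 (expect 79.7 )
```

View pics/t27c.png

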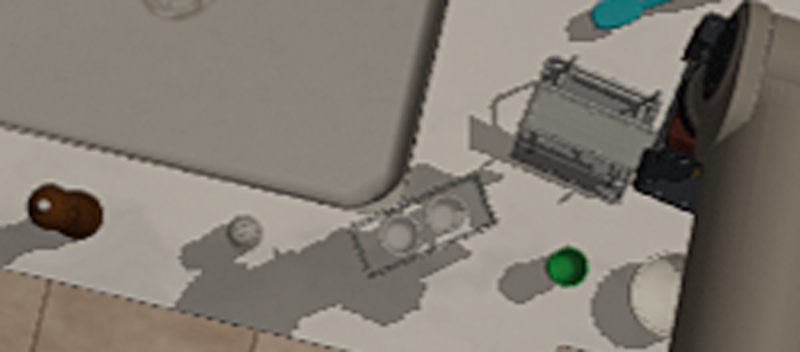

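```bash
python3 -c "
from h import *
print(bot.job_done(), bot.read_state()['t'])"
```

```text
the job is handed in; nothing more can be done
the job is handed in; nothing more can be done
```

The tin is apart. The ring stands flat on the worktop round the two upright glasses. The base lies right way up across both rack rails. I handed the job in at about 30 s of the 69 s.

**How it was done**
- **Glasses:** I stood the second glass beside the first, with the centres about 57 mm apart. That leaves a gap of about 11 mm; I had aimed for about 5 mm.
- **Tin:** I set it down briefly on clear worktop to level it, gripped it again, and lowered it over the pair.
- **Base:** I lifted it off the glasses and tilted it onto the rails.

**Last checks**
- **Base on the rack:** it slopes 29.96°, is level across the rails to about 0.2°, and is centred across them to about 1 mm. Its height matches the seat.
- **Ring and glasses:** the ring's top edge is about 29 mm up, as it should be, and both glass rims are at 59 mm. The ring stands right at the sink's rounded corner.
- **Other things:** the pepper mill, salt shaker and green glass are within 2 mm of where they started. The arm hid the tomato tin and most of the bowl from the top camera; in the scene picture both look untouched.

**What disagreed**
- **Base position along the slope:** I released the base in the middle, but it slid about 8 mm down and now rests against the wire stops.
- **Fingertip position:** both cameras showed the real fingertips about 39 mm behind the reported tool point. Because of this, my first two tries at the second glass closed above it. It did not move, and I corrected for the offset from then on.

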